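Tighten the light-bar clamp with the click key

TASK

Tighten the clamp screw of the light bar's foot with the preset click key: take the key out of its stand, set its socket fully down over the square screw head, and turn it clockwise until the handle breaks over with a click. Stop turning at once when it clicks, without forcing the handle on to its end stop; then put the key back upright in its stand, leaving the screw tight and the eraser, memory stick and ball pen where they lie.

Things in the scene. Friction and masses are not known exactly. Their poses are not given: they have to be found in the camera images.
- key_grip (a point): Centre of the click key's cross handle, a rounded black block 72 mm along x, 34 across y, 26 tall; grip it firmly across y from above. The key is one upright T-shaped tool, 116 mm tall, about 0.2 kg: handle, steel shaft 13 mm thick, dark steel nose 34 mm in diameter and 50 tall. This point lies 103 mm above the nose's lower end; z up.
- key_socket (a point): Centre of the nose's lower end, mouth of its square socket: 20 mm across flats along x and y, 12 deep, fits at any quarter turn. z up. Handle and shaft stay parallel (within 0.03 rad) until the handle breaks over and swings clockwise on the shaft: torque peaks near 0.45 N m within the first 0.06 rad, falls by half by 0.15 rad; end stop at 0.22 rad. Eased off, it springs back parallel.
- screw_top (a point): Centre of the top of the clamp screw's square head: 18 mm across flats along x and y, standing 11 mm up from a round steel washer 38 mm wide that turns with it; top edge stepped in. z up, 53 mm over the desk. It turns clockwise from above at 0.08 N m for 0.45 to 0.85 rad, unlike each time and unseen, then is tight and stops. The socket plays 0.12 rad on it either way (0.2 under load).
- screw_rim (a point): A point on top of the same screw's washer, near its rim, 16.5 mm along x from the screw axis; it goes round with the screw.
- stand_mouth (a point): Centre of the round hole in the top of the key's stand, a dark wooden block 60 x 60 mm and 46 tall, fixed to the desk. The hole is 39 mm in diameter and 40 deep; the key stands in it nose down, facing any way, the nose's lower end 40 mm below this point. z up.
- foot: Light bar's foot, fixed to the desk: dark steel plate 110 x 80 mm, 10 thick, with an aluminium clamp block 56 x 46 mm in the middle, up to 39 mm high; origin on the desk under the screw axis. Along +x a rail leads to a black light bar, 152 mm long along y, 26 wide, 125 mm from the screw axis, its top 34 mm above the desk.
- eraser: Eraser, 21 x 45 x 12 mm, lying loose on the desk; origin under its centre, y along it.
- usb_stick: Memory stick, 18 x 50 x 8 mm, lying loose on the desk; origin under its centre, y along it.
- ball_pen: Ball pen, 12 x 139 x 12 mm, lying loose on the desk; origin under its centre, y along it.
Mind the look-alikes: they are no part of the job. What is shaped like the part that bears key_grip but orange or purple is not meant. Leave any orange look-alike of the part that bears stand_mouth alone.

How it is judged:
By the outcome, as a careful person would: the job done as asked, in the order asked, and still so for the second after the job is handed in, with the robot touching nothing.
It also fails if it takes over 67 s, if anything falls off the work surface, if the arm or the gripper's body presses on something with over 40 N, if the wrist force passes 120 N, or if a joint passes its speed limit or range.

ROBOT

A 6-joint arm with a two-finger parallel gripper is mounted at the origin on the work surface; the furniture and walls round the work are solid. World frame = base frame: x ahead of the robot, y to its left, z up, the work surface at z = 0. Lengths are in m, angles in rad, forces in N, time in s.
With the tool pointing down it reaches from about 0.35 to 0.975 m from the base axis. Payload 4.9 kg.
Tool frame: the origin (TCP) lies at the very end of the fingers, on their centre line; the grasp point (between the pads) lies 19 mm behind it (ctrl.grasp_offset is the distance from the TCP to the grasp point, in m); y points along the fingers, z is the direction in which the jaws open and shut, and the axes are right-handed (so a half turn about y gives the same grasp; the last joint's range is limited). The gripper opens to 85 mm and grips with 20 to 120 N. Pads are 22 mm wide; open, the fingers measure 114 mm over their backs; the gripper's body (76 mm by 85 mm) begins 54 mm behind the grasp point. The pads swing forward as they close: fully open they stand 13 mm farther back than shut.
Start: joints at [0.993, 0.053, 1.613, -0, 1.476, -0.119], TCP at [0.277, 0.56, 0.231] pointing down, gripper open.
Joint ranges: [-3.01, 3.01], [-1.01, 2.22], [0.06, 2.58], [-1.02, 4.17], [0.09, 2.62], [-3.14, 3.14]. Speed limits (rad/s): [2.57, 2.57, 3.14, 3.14, 3.14, 3.14].

INTERFACE

Orientations are given as a rotation vector (axis times angle).
In Python, from station import ctrl, eyes, finish_job, find_in, regions_of, pinpoint gives the robot as it stands.
- The arm moves only by the tool play_rows, never from a script. Its argument "moves" is a list of rows, each an object of numbers: "x", "y", "z": the shift along the world's x, y, z in cm; "turn": the turn about the world's z in degrees; "jaw": the finger opening in cm, from 0 to 8.54. A call has 1 to 8 rows; each row shifts and turns the commanded pose from where the row before left it; what a row does not reach is not made up. A row lasts 1/12 s, in which the tool goes at most 41.7 mm and 7.16 degrees, less where a joint would pass 70% of its speed; a pose out of reach is approached as far as the arm can. A call is refused whole if a number of a shift passes 4.17 or a number of a turn 7.16, either way. A call with a gripper value outside its range is refused whole. The fingers move at their own pace and stop on an object; "squeeze" is the grip in N (left out, the last holds). Time passes only in rows, so rows that do not move let the fingers close. It gives the time, the measured TCP pose, the force and the opening at its end, in the units of the state.
- ctrl.get_obs(): the state, without advancing time (a new reading comes with each control period).
- eyes.get_image(name): name is "side" or "top"; returns a dict with "img" (400x640x3 uint8, red, green, blue), "camera_matrix" (3x3 intrinsics, pixels), "D" ([k1, k2, p1, p2, k3] as OpenCV has them; the pictures are not rectified), "cam_to_world" (4x4, takes a point from camera to world coordinates). Camera axes: x right, y up, looking along -z (the intrinsics and any distortion apply to the point x, -y, -z); pixel columns grow to the right and rows downward; lengths in m; the calibration is good to about 2 mm. A picture is of the moment at which its call begins. There is no depth.
- finish_job(): hands the job in, once; it reports no verdict.
Trained networks look in the newest picture that a camera, given by its name, has taken for a name from the list of things; names that differ only in an ending like _2 or _b are one class to them, and where a whole thing is asked for, a point or a joint stands for the part that bears it (a point fixed in the world has none). Each returns a list of dicts, best first, with "score" (0 to 1); they miss things now and then, are a little off and sometimes report something else, mostly with a low value. They report only what shows in the picture. A call takes as long as a camera call. They do not tell look-alikes from the thing itself.
- find_in(camera, query): "point" ([column, row] in pixels, amid what is visible of it).
- regions_of(camera, query): "pixels" (400x640 bool, what is visible of it) and "point" ([column, row] in pixels, amid what is visible of it).
- pinpoint(camera, query): "point" ([column, row] in pixels: a listed point, or the origin of a listed thing).
The state is a dict: "t": time; "q": joint angles; "dq": joint speeds; "effort": joint torques, N m; "tool_pos": TCP position; "tool_rot": TCP orientation; "contact_force": force on the tool from outside, world axes, zero at the start; "wrist_torque": the same for the moment, N m; "opening": finger opening in m.
Only numpy, scipy, OpenCV 4.12 (cv2) and the standard library are available. Lean on these libraries where they do the work, as an engineer would, in place of code of your own. Each camera call takes 0.05 s, during which the arm holds its last target.

## Working session

There is one attempt and no reset: what is moved stays moved. The work goes in short steps, Python scripts to look and compute and a tool call to move; the robot and the scene stay as the last step left them, time stands still between calls to the robot, and variables do not carry over. Pictures are saved under pics/ and viewed, and the job is handed in when it is done.

Besides the shell and the picture viewer there is one more tool, called by a JSON object that holds its "api" and its "payload". play_rows: Moves the arm, as the interface text tells. Its arguments: {"type":"object","properties":{"moves":{"type":"array"},"squeeze":{"type":"number"}},"required":["moves"]}

```bash
ls; mkdir -p pics; cat > h.py <<'E'
import numpy as np, cv2
from station import ctrl, eyes, finish_job, find_in, regions_of, pinpoint
def ray(im,px):
    K=np.array(im["camera_matrix"]);D=np.array(im["D"])
    u=cv2.undistortPoints(np.array([[px]],float),K,D)[0,0]
    T=np.array(im["cam_to_world"]); d=T[:3,:3]@np.array([u[0],-u[1],-1.0])
    return T[:3,3],d/np.linalg.norm(d)
def atz(im,px,z):
    o,d=ray(im,px); return o+d*(z-o[2])/d[2]
def tri(r1,r2):
    (o1,d1),(o2,d2)=r1,r2
    A=np.c_[d1,-d2]; s=np.linalg.lstsq(A,o2-o1,rcond=None)[0]
    a=o1+d1*s[0];b=o2+d2*s[1]; return (a+b)/2,np.linalg.norm(a-b)
def proj(im,p):
    T=np.array(im["cam_to_world"]); c=T[:3,:3].T@(np.array(p)-T[:3,3])
    v=np.array([[c[0],-c[1],-c[2]]])
    return cv2.projectPoints(v,np.zeros(3),np.zeros(3),np.array(im["camera_matrix"]),np.array(im["D"]))[0][0,0]
def save(im,name,crop=None,s=1):
    a=im["img"]
    if crop: x0,y0,x1,y1=crop; a=a[y0:y1,x0:x1]
    if s!=1: a=cv2.resize(a,None,fx=s,fy=s,interpolation=cv2.INTER_CUBIC)
    cv2.imwrite("pics/"+name+".png",a[:,:,::-1])
E
python3 - <<'E'
from h import *
np.set_printoptions(precision=4,suppress=True)
for c in("top","side"):
    im=eyes.get_image(c); save(im,c+"0"); print(c,im["cam_to_world"][:3,3] if hasattr(im["cam_to_world"],'shape') else im["cam_to_world"])
    for q in("key_grip","key_socket","screw_top","screw_rim","stand_mouth","foot","eraser","usb_stick","ball_pen"):
        print(c,q,[(round(r["score"],2),np.round(r["point"],1)) for r in pinpoint(c,q)][:4])
o=ctrl.get_obs();print(o)
E
```

```text
pics
top [ 0.3646 -0.1062  1.2028]
top key_grip [(0.92, array([234.4, 228.2])), (0.9, array([184.8, 242.5])), (0.63, array([219.4, 277.5]))]
top key_socket [(0.65, array([243.2, 231.2])), (0.63, array([197.1, 248.2])), (0.59, array([231.4, 274.9]))]
top screw_top [(0.49, array([352.9, 199.5])), (0.3, array([241.4, 226.5]))]
top screw_rim [(0.63, array([355., 192.]))]
top stand_mouth [(0.72, array([288. , 137.1])), (0.5, array([239.7, 226.3]))]
top foot [(0.9, array([352.3, 203.4]))]
top eraser [(0.45, array([286.1, 201.5]))]
top usb_stick [(0.58, array([292.1, 236. ])), (0.53, array([432. , 209.6])), (0.45, array([349.6, 201.9]))]
top ball_pen [(0.47, array([432.9, 206.4]))]
side [1.3207 0.1077 0.6116]
side key_grip [(0.82, array([435.2, 183.2])), (0.8, array([402.1, 169.3])), (0.55, array([388.9, 184.4]))]
side key_socket [(0.86, array([387.2, 217. ])), (0.82, array([430.3, 211.2])), (0.59, array([401.4, 197. ]))]
side screw_top [(0.54, array([280.1, 201.8]))]
side screw_rim [(0.43, array([272.8, 207.8])), (0.36, array([388., 215.]))]
side stand_mouth [(0.94, array([383.5, 203.2])), (0.65, array([323.3, 249.6])), (0.47, array([282.1, 214.7]))]
side foot [(0.65, array([283.6, 211.2])), (0.2, array([221.2, 207.6]))]
side eraser [(0.44, array([344.7, 223.5]))]
side usb_stick [(0.46, array([345.3, 204.9]))]
side ball_pen [(0.43, array([221.8, 208.6])), (0.31, array([344.4, 227.1]))]
{'t': 1.0, 'q': array([ 0.993 ,  0.0527,  1.6129,  0.    ,  1.476 , -0.119 ]), 'dq': array([ 0.0005,  0.0022, -0.0005,  0.0012,  0.0002, -0.0017]), 'effort': array([ -0.001 , -39.3696, -37.0471,  -0.0001,   0.0005,  -0.    ]), 'tool_pos': array([0.2768, 0.5604, 0.2313]), 'tool_rot': array([-1.5407,  0.3598, -0.3598]), 'contact_force': array([ 0.8394, -0.0771, -0.131 ]), 'wrist_torque': array([-0.0435,  0.0092, -0.0344]), 'opening': 0.08525534017657459}
```

View pics/top0.png

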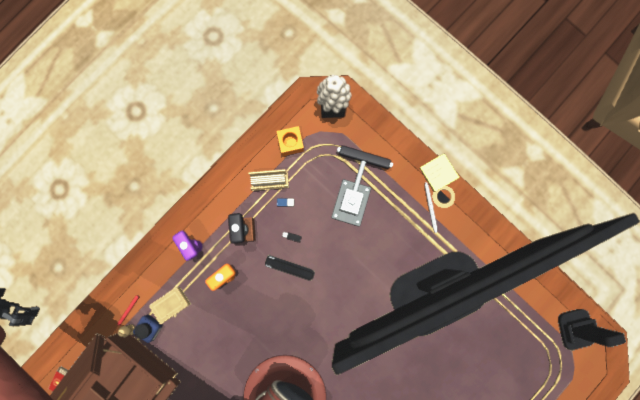

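View pics/side0.png

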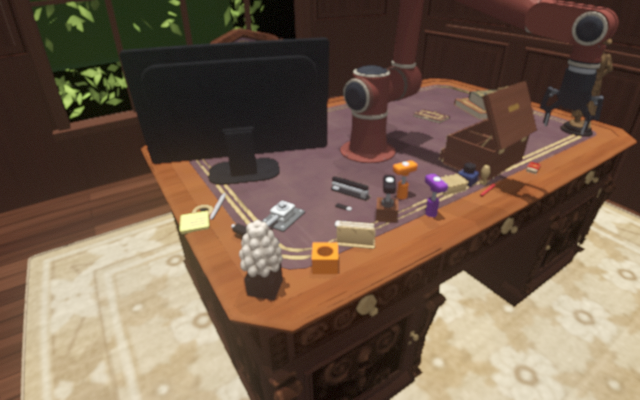

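```bash
python3 - <<'E'
import cv2
a=cv2.imread('pics/top0.png');b=cv2.imread('pics/side0.png')
cv2.imwrite('pics/topc.png',cv2.resize(a[110:310,150:410],None,fx=3,fy=3,interpolation=2))
cv2.imwrite('pics/sidec.png',cv2.resize(b[130:290,220:480],None,fx=3,fy=3,interpolation=2))
E
```

```text
(no output)
```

View pics/topc.png

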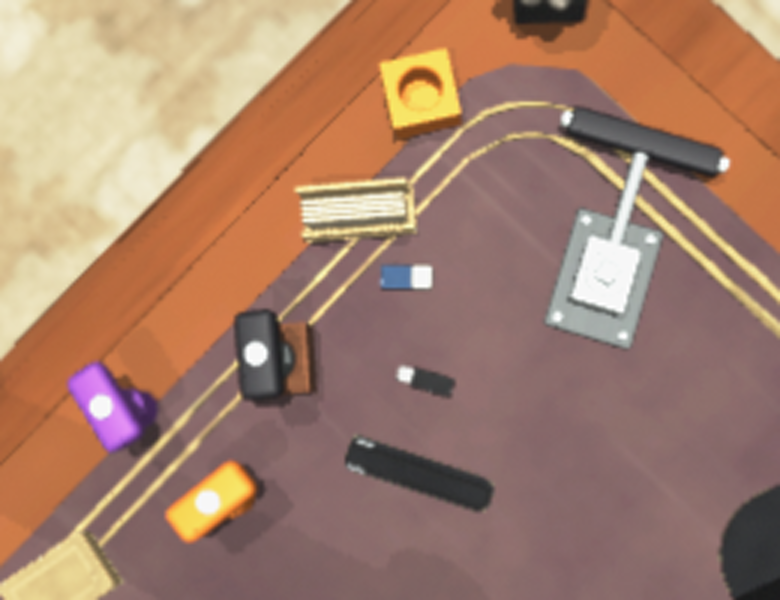

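View pics/sidec.png

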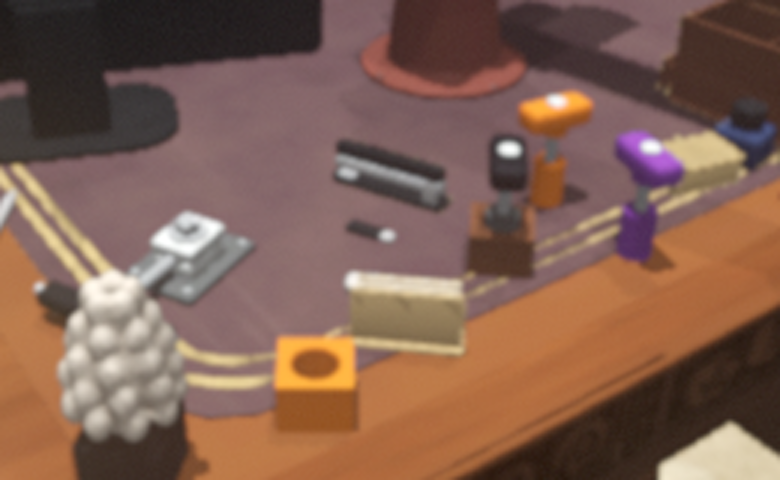

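The only black T key is at top (236,228) / side (389,181), standing in the dark wooden stand. The look-alikes are the purple key (top 186,244) and the orange key (top 220,277). The orange block at (289,138) is a decoy stand. Next I'll measure positions.

```bash
python3 - <<'E'
from h import *
np.set_printoptions(precision=4,suppress=True)
T=eyes.get_image("top");S=eyes.get_image("side")
t=lambda a,b:print(*tri(ray(T,a),ray(S,b)))
print("key cap");
def near(c,q,p):
    rs=pinpoint(c,q); rs=[r for r in rs if np.hypot(*(np.array(r["point"])-p))<20]; return np.array(rs[0]["point"]) if rs else None
for q,a,b in(("key_grip",(235,228),(389,183)),("key_socket",(243,231),(387,217)),("screw_top",(352,200),(282,206)),("screw_rim",(355,192),(272,207)),("stand_mouth",(241,228),(385,205))):
    pa,pb=near("top",q,a),near("side",q,b); print(q,pa,pb, end=' ')
    if pa is not None and pb is not None: t(pa,pb)
    if pa is not None: print('   top@z', [atz(T,pa,z) for z in {"key_grip":(.109,),"key_socket":(.006,),"screw_top":(.053,),"screw_rim":(.042,),"stand_mouth":(.046,)}[q]])
    if pb is not None: print('   side@z', [atz(S,pb,z) for z in {"key_grip":(.109,),"key_socket":(.006,),"screw_top":(.053,),"screw_rim":(.042,),"stand_mouth":(.046,)}[q]])
for q,p in(("key_grip",(235,228)),("foot",(352,203)),("stand_mouth",(249,229))):
  for c,im in(("top",T),("side",S)):
    for r in regions_of(c,q)[:4]:
        m=r["pixels"].astype(np.uint8); 
        cs=max(cv2.findContours(m,0,2)[0],key=cv2.contourArea)
        print(c,q,round(r["score"],2),r["point"],m.sum(),cv2.minAreaRect(cs))
# black handle, colour
print("white dot:", )
for im,n,(x0,y0,x1,y1) in((T,"top",(228,218,244,238)),(S,"side",(382,175,396,187)),(T,"topscrew",(338,188,366,216))):
    g=im["img"][y0:y1,x0:x1].min(2).astype(float); m=(g>150); ys,xs=np.nonzero(m); print(n,xs.mean()+x0,ys.mean()+y0,m.sum())
save(T,"k1",(225,205,265,250),12); save(T,"s1",(325,170,380,230),10); save(S,"s2",(255,185,315,235),12)
print(proj(T,[0,0,0]),proj(T,[.5,0,0]),proj(T,[.5,.2,0]))
E
```

```text
key cap
key_grip [235.3 229. ] [389.6 184.1] [0.4316 0.101  0.1071] 0.0010171142541308474
   top@z [array([0.4315, 0.1002, 0.109 ])]
   side@z [array([0.4347, 0.1015, 0.109 ])]
key_socket [245.4 229.9] [387.4 212.6] [0.4337 0.0973 0.0128] 0.011686269754797222
   top@z [array([0.4347, 0.0925, 0.006 ])]
   side@z [array([0.4216, 0.103 , 0.006 ])]
screw_top [349.3 201.6] [281.5 202.4] [ 0.4982 -0.1869  0.0547] 0.008082396729534374
   top@z [array([ 0.4972, -0.1832,  0.053 ])]
   side@z [array([ 0.4963, -0.1919,  0.053 ])]
screw_rim [355.3 190.9] [275.7 209.6] [ 0.5254 -0.2001  0.0467] 2.0157177732102117e-05
   top@z [array([ 0.526 , -0.2005,  0.042 ])]
   side@z [array([ 0.5187, -0.2027,  0.042 ])]
stand_mouth [238.2 228.6] [382.6 204.9] [0.4374 0.0962 0.0433] 0.01751711779482927
   top@z [array([0.4362, 0.1045, 0.046 ])]
   side@z [array([0.4451, 0.0878, 0.046 ])]
top key_grip 0.86 [220.6, 274.9] 402 ((219.92001342773438, 276.5600280761719), (14.0, 30.799999237060547), 53.13010025024414)
top key_grip 0.83 [183.4, 242.8] 415 ((184.4730224609375, 245.60411071777344), (29.001550674438477,
[... 938 characters left out ...]
d_mouth 0.65 [250.6, 229.2] 199 ((249.49537658691406, 229.4169158935547), (23.18646812438965, 10.151013374328613), 86.8201675415039)
top stand_mouth 0.52 [356.3, 191.6] 1799 ((356.06768798828125, 187.1265869140625), (55.36240768432617, 73.69087982177734), 16.8583984375)
side stand_mouth 0.84 [324.5, 257.8] 788 ((325.0, 258.0), (30.0, 26.0), 90.0)
side stand_mouth 0.73 [381.9, 209.5] 456 ((386.6018371582031, 209.4734649658203), (23.08209228515625, 24.279438018798828), 3.814074993133545)
white dot:
top 234.67924528301887 227.35849056603774 53
side 389.3939393939394 179.15151515151516 33
topscrew 351.620886981402 200.88555078683834 699
[283.8564 395.8339] [279.804  204.8081] [206.0267 206.8921]
```

View pics/k1.png

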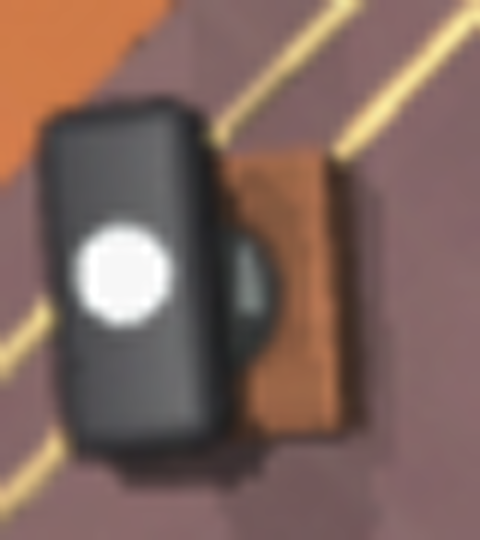

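View pics/s1.png

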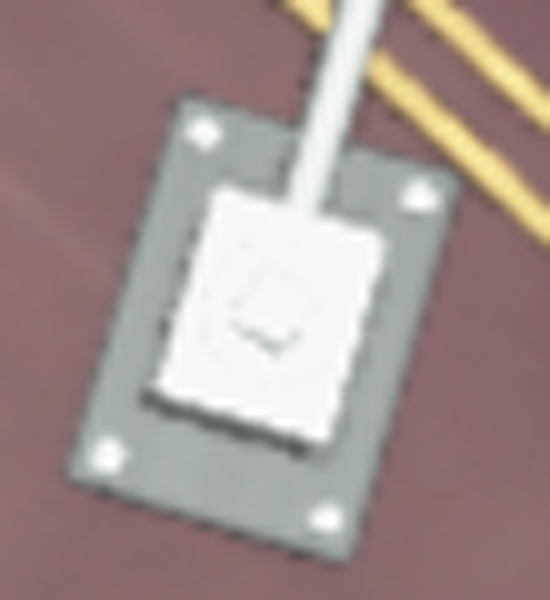

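View pics/s2.png

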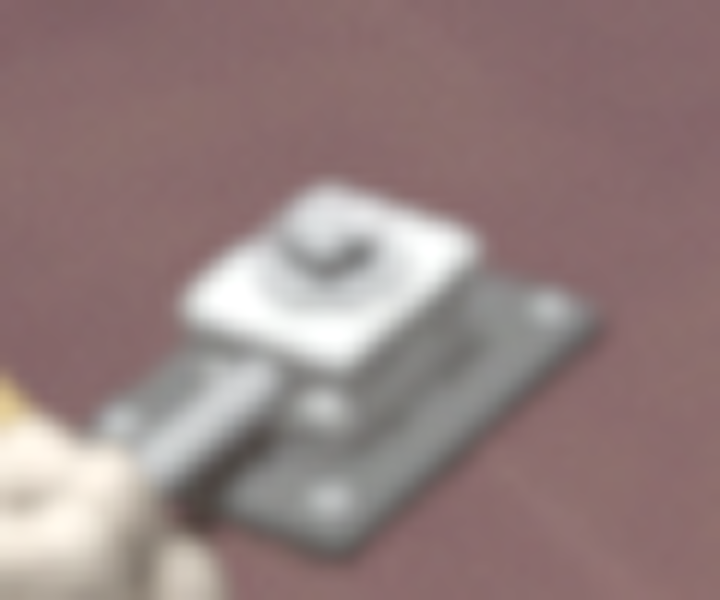

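```bash
python3 - <<'E'
from h import *
np.set_printoptions(precision=4,suppress=True)
acc={}
for c in("top","side"):
    ims=[eyes.get_image(c) for _ in range(6)]
    acc[c]=np.mean([i["img"].astype(float) for i in ims],0); im=ims[0]; im["acc"]=acc[c]; 
    import pickle; pickle.dump(im,open(c+".pkl","wb"))
    print(c,np.std([i["img"].astype(float) for i in ims],0).mean())
def st(a,lo,hi): return np.clip((a-lo)/(hi-lo)*255,0,255).astype(np.uint8)
g=acc["top"].mean(2)[188:216,338:368]
print(np.round(g[4:24,4:26]).astype(int))
cv2.imwrite("pics/te.png",cv2.resize(st(g,215,256),None,fx=18,fy=18,interpolation=cv2.INTER_CUBIC))
g=acc["side"].mean(2)[195:222,268:300]
cv2.imwrite("pics/se.png",cv2.resize(st(g,60,256),None,fx=18,fy=18,interpolation=cv2.INTER_CUBIC))
E
```

```text
top 0.38433108425934054
side 0.8919386357425474
[[166 164 156 209 247 247 247 247 247 247 247 247 247 247 247 247 242 216
  197 185 173 169]
 [166 156 142 225 247 247 247 247 247 247 247 247 247 247 247 247 247 247
  247 244 224 179]
 [165 157 173 243 247 247 247 240 245 247 247 247 246 247 247 247 247 247
  247 247 246 203]
 [164 155 208 247 247 246 247 247 247 246 246 247 247 247 247 247 247 247
  247 247 246 194]
 [156 135 219 247 247 246 247 247 246 245 245 247 247 247 247 247 247 247
  247 247 245 187]
 [156 157 236 247 246 247 247 247 242 244 245 242 244 247 247 247 247 247
  247 247 227 165]
 [158 178 242 245 247 247 247 246 241 247 247 247 246 244 247 247 247 247
  247 246 188 155]
 [161 212 246 240 247 247 245 243 246 247 247 247 247 246 246 247 247 247
  247 245 170 155]
 [158 235 247 246 247 246 233 244 247 247 247 247 247 246 244 246 247 247
  247 233 165 165]
 [199 247 247 245 247 247 246 247 247 247 247 247 247 245 246 247 247 246
  246 197 157 167]
 [208 247 247 243 247 246 227 237 242 247 247 247 244 246 247 247 247 247
  246 173 155 167]
 [225 247 247 241 247 247 245 214 206 227 246 245 220 242 247 247 247 247
  245 176 167 168]
 [242 247 247 244 247 247 247 246 238 198 204 220 235 247 247 247 247 247
  222 162 167 169]
 [245 247 247 247 242 247 247 247 247 245 219 241 247 247 247 247 247 246
  185 155 167 169]
 [247 247 247 247 247 245 247 247 247 247 247 247 247 247 246 245 247 245
  169 155 168 169]
 [247 247 247 247 247 247 247 247 247 247 247 247 247 246 245 247 247 230
  164 166 169 169]
 [247 247 247 247 247 247 247 247 245 245 247 246 246 247 247 247 246 189
  158 168 169 167]
 [230 246 247 247 247 247 247 247 247 247 247 247 247 247 247 247 246 176
  166 169 169 165]
 [128 158 171 217 245 247 247 247 247 247 247 247 247 247 247 247 244 175
  168 169 170 163]
 [106 107 106 119 149 162 196 237 247 247 247 247 247 247 247 247 215 160
  168 169 169 156]]
```

View pics/te.png

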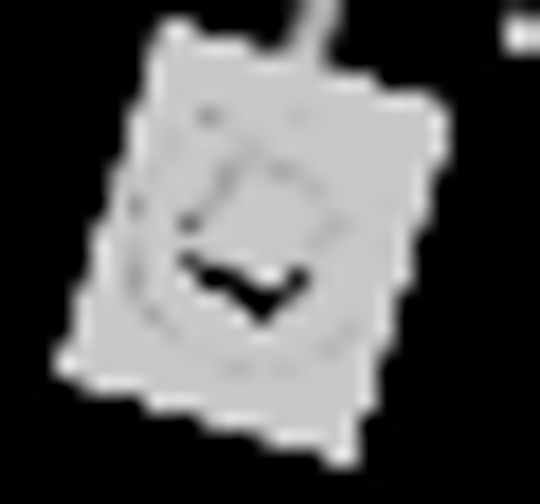

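View pics/se.png

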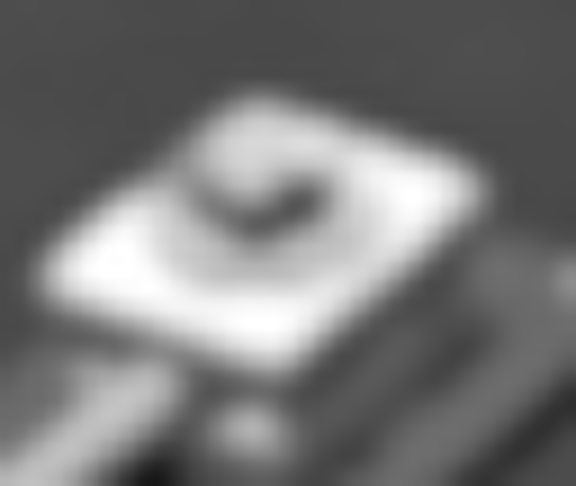

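```bash
python3 - <<'E'
from h import *
import pickle
from scipy.spatial.transform import Rotation as R
np.set_printoptions(precision=4,suppress=True)
o=ctrl.get_obs(); print(o["t"]);print(R.from_rotvec(o["tool_rot"]).as_matrix())
T=pickle.load(open("top.pkl","rb"));S=pickle.load(open("side.pkl","rb"))
print("monitor corner",tri(ray(T,(337,358)),ray(S,(328,40))), tri(ray(T,(636,216)),ray(S,(124,50))))
px=lambda u,v,f=18,x0=338,y0=188:(x0+(u+.5)/f-.5,y0+(v+.5)/f-.5)
for c in [(170,20),(445,105),(350,465),(60,360),(256,237)]: print("block",atz(T,px(*c),.039))
for c in [(185,225),(250,150),(345,220),(266,290)]: print("head",atz(T,px(*c),.053))
sx=lambda u,v:px(u,v,18,268,195)
for c in [(185,160),(255,95),(335,180),(250,200)]: print("head side",sx(*c),atz(S,sx(*c),.053))
for c in [(35,280),(290,370),(490,190),(265,85)]: print("block side",atz(S,sx(*c),.039))
# foot plate corners in top (s1 crop, x0=325,y0=170,f=10)
P=[atz(T,px(u,v,10,325,170),.010) for u,v in[(180,92),(460,178),(350,562),(70,480)]]
P=np.array(P);print("plate",P,P.mean(0),np.linalg.norm(P[0]-P[1]),np.linalg.norm(P[1]-P[2]))
d=P[0]+P[1]-P[2]-P[3];print("foot yaw",np.degrees(np.arctan2(d[1],d[0])))
# key handle top corners (k1 crop 225,205 f=12) z ~.118
H=np.array([atz(T,px(u,v,12,225,205),.118) for u,v in[(42,108),(200,95),(225,445),(75,455)]])
print("handle",H,H.mean(0));d=H[0]+H[1]-H[2]-H[3];print("yaw",np.degrees(np.arctan2(d[1],d[0])))
B=[atz(T,px(u,v,12,225,205),.046) for u,v in[(330,148),(345,430)]];B=np.array(B);print("stand edge",B,np.linalg.norm(B[0]-B[1]))
print("dot",tri(ray(T,(234.68,227.36)),ray(S,(389.4,179.15))), atz(T,(234.68,227.36),.122),atz(S,(389.4,179.15),.122))
E
```

```text
2.5
[[ 0.8966 -0.      0.4429]
 [-0.4429 -0.      0.8966]
 [-0.     -1.     -0.0001]]
monitor corner (array([ 0.1919, -0.1224,  0.4399]), np.float64(0.011839665500309559)) (array([ 0.4102, -0.6548,  0.4477]), np.float64(0.00727048205256892))
block [ 0.533  -0.1793  0.039 ]
block [ 0.5195 -0.2186  0.039 ]
block [ 0.4676 -0.2029  0.039 ]
block [ 0.484  -0.1617  0.039 ]
block [ 0.501  -0.1906  0.039 ]
head [ 0.5014 -0.1795  0.053 ]
head [ 0.5119 -0.1891  0.053 ]
head [ 0.5015 -0.2023  0.053 ]
head [ 0.4918 -0.1907  0.053 ]
head side (277.80555555555554, 203.41666666666666) [ 0.5033 -0.2006  0.053 ]
head side (281.69444444444446, 199.80555555555554) [ 0.4831 -0.1955  0.053 ]
head side (286.1388888888889, 204.52777777777777) [ 0.5044 -0.1758  0.053 ]
head side (281.4166666666667, 205.63888888888889) [ 0.5123 -0.1871  0.053 ]
block side [ 0.5202 -0.2208  0.039 ]
block side [ 0.5361 -0.1744  0.039 ]
block side [ 0.4821 -0.1579  0.039 ]
block side [ 0.4589 -0.2024  0.039 ]
plate [[ 0.5643 -0.1702  0.01  ]
 [ 0.5389 -0.2442  0.01  ]
 [ 0.4371 -0.2109  0.01  ]
 [ 0.461  -0.1375  0.01  ]] [ 0.5003 -0.1907  0.01  ] 0.07821098992462602 0.10704199338375373
foot yaw -17.849928910033032
handle [[0.469  0.1159 0.118 ]
 [0.4707 0.0837 0.118 ]
 [0.4001 0.0794 0.118 ]
 [0.3988 0.1097 0.118 ]] [0.4346 0.0972 0.118 ]
yaw 4.291021983705797
stand edge [[0.4655 0.0683 0.046 ]
 [0.405  0.0658 0.046 ]] 0.06063359522640452
dot (array([0.4345, 0.0993, 0.1241]), np.float64(0.000992899379116898)) [0.4347 0.0992 0.122 ] [0.4305 0.0997 0.122 ]
```

{"api": "play_rows", "payload": {"moves": [{"x": 1.3,"y": -3.8,"turn": 2.5},{"x": 1.3,"y": -3.8,"turn": 2.5},{"x": 1.3,"y": -3.8,"turn": 2.5},{"x": 1.3,"y": -3.8,"turn": 2.5},{"x": 1.3,"y": -3.8,"turn": 2.5},{"x": 1.3,"y": -3.8,"turn": 2.5},{"x": 1.3,"y": -3.8,"turn": 2.5},{"x": 1.3,"y": -3.8,"turn": 2.5}], "squeeze": 110}}

```text
invalid input
```

```bash
python3 - <<'E'
from h import *
import pickle
T=pickle.load(open("top.pkl","rb"));S=pickle.load(open("side.pkl","rb"))
rows=[]
for im,(x0,y0,x1,y1),lo,hi in((T,(338,188,368,216),200,256),(S,(268,192,300,222),60,256)):
    out=[]
    for yaw in(-34,-40,-46):
        g=np.clip((im["acc"][y0:y1,x0:x1].mean(2)-lo)/(hi-lo)*255,0,255).astype(np.uint8)
        g=cv2.cvtColor(cv2.resize(g,None,fx=8.5,fy=8.5,interpolation=2),8)
        for z,h,col in((.053,.0085,(0,0,255)),(.042,.009,(255,120,0))):
            a=np.radians(yaw);c,s=np.cos(a),np.sin(a)
            pts=[(proj(im,[.5007+c*u-s*v,-.1905+s*u+c*v,z])-[x0,y0]+.5)*8.5 for u,v in((h,h),(h,-h),(-h,-h),(-h,h))]
            cv2.polylines(g,[np.int32(np.round(pts))],True,col,1)
        out.append(g)
    rows.append(np.hstack(out))
w=min(r.shape[1] for r in rows);a=np.vstack([r[:,:w] for r in rows]);print(a.shape);cv2.imwrite("pics/ov.png",a)
E
```

```text
(493, 765, 3)
```

View pics/ov.png

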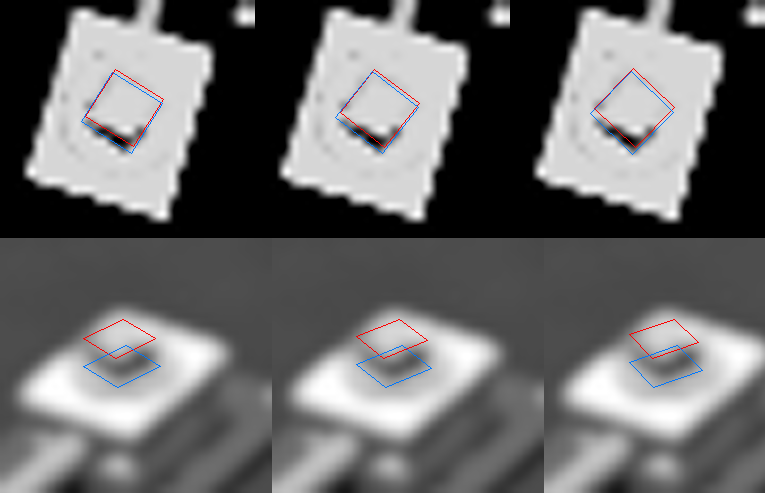

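{"api": "play_rows", "payload": {"moves": [{"x": 1.3,"y": -3.8,"z": 0,"turn": 2.5,"jaw": 8.5},{"x": 1.3,"y": -3.8,"z": 0,"turn": 2.5,"jaw": 8.5},{"x": 1.3,"y": -3.8,"z": 0,"turn": 2.5,"jaw": 8.5},{"x": 1.3,"y": -3.8,"z": 0,"turn": 2.5,"jaw": 8.5},{"x": 1.3,"y": -3.8,"z": 0,"turn": 2.5,"jaw": 8.5},{"x": 1.3,"y": -3.8,"z": 0,"turn": 2.5,"jaw": 8.5},{"x": 1.3,"y": -3.8,"z": 0,"turn": 2.5,"jaw": 8.5},{"x": 1.3,"y": -3.8,"z": 0,"turn": 2.5,"jaw": 8.5}], "squeeze": 110}}

```text
t: 3.17
tool_pos: [0.3809, 0.2546, 0.2315]
tool_rot: [-1.569, 0.083, -0.085]
contact_force: [0.7, -0.6, -0.0]
opening: 0.0851
```

{"api": "play_rows", "payload": {"moves": [{"x": 1.06,"y": -3.15,"z": 0,"turn": 2.1,"jaw": 8.5},{"x": 1.06,"y": -3.15,"z": 0,"turn": 2.1,"jaw": 8.5},{"x": 1.06,"y": -3.15,"z": 0,"turn": 2.1,"jaw": 8.5},{"x": 1.06,"y": -3.15,"z": -1,"turn": 2.1,"jaw": 8.5},{"x": 1.06,"y": -3.15,"z": -2,"turn": 2.1,"jaw": 8.5},{"x": 0,"y": 0,"z": -2,"turn": 0,"jaw": 8.5},{"x": 0,"y": 0,"z": 0,"turn": 0,"jaw": 8.5}]}}

```text
t: 3.75
tool_pos: [0.4317, 0.0971, 0.1772]
tool_rot: [-1.57, -0.049, 0.06]
contact_force: [-1.1, -1.3, -1.8]
opening: 0.0852
```

```bash
python3 - <<'E'
from h import *
from scipy.spatial.transform import Rotation as R
T=eyes.get_image("top");S=eyes.get_image("side");save(T,"t2",(180,150,320,290),4);save(S,"s22",(320,80,460,220),4)
o=ctrl.get_obs();print(o["tool_pos"],o["t"]);m=R.from_rotvec(o["tool_rot"]).as_matrix();print(np.degrees(np.arctan2(m[1,2],m[0,2])),o["q"])
E
```

```text
[0.43328478 0.09884885 0.18093916] 3.85
94.1841297040072 [ 5.63671365e-02 -3.67717401e-01  2.07104729e+00  2.95081823e-04
  1.43988883e+00 -1.58749505e+00]
```

View pics/t2.png

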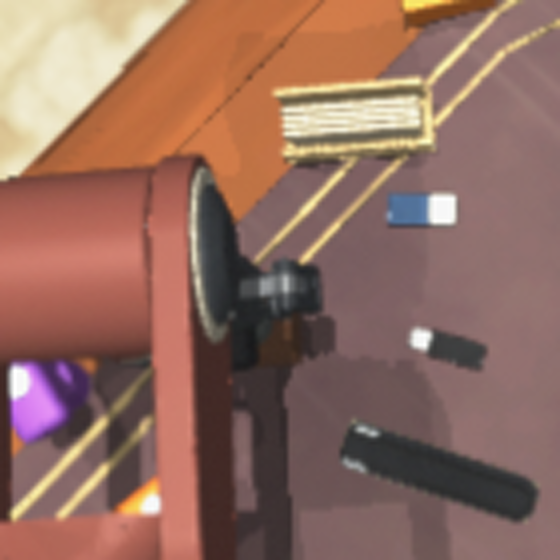

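View pics/s22.png

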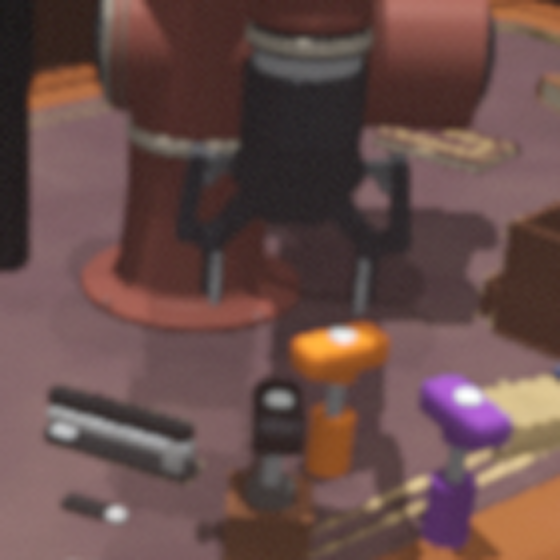

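{"api": "play_rows", "payload": {"moves": [{"x": 0.1,"y": 0,"z": -2.3,"turn": 0,"jaw": 8.5},{"x": 0,"y": 0,"z": -2.3,"turn": 0,"jaw": 8.5},{"x": 0,"y": 0,"z": -2.3,"turn": 0,"jaw": 8.5},{"x": 0,"y": 0,"z": -2.2,"turn": 0,"jaw": 8.5},{"x": 0,"y": 0,"z": 0,"turn": 0,"jaw": 8.5},{"x": 0,"y": 0,"z": 0,"turn": 0,"jaw": 8.5}]}}

```text
t: 4.35
tool_pos: [0.4346, 0.0998, 0.0908]
tool_rot: [-1.57, -0.059, 0.06]
contact_force: [0.2, 0.2, 1.0]
opening: 0.0852
```

{"api": "play_rows", "payload": {"moves": [{"x": 0,"y": 0,"z": 0,"turn": 0,"jaw": 5},{"x": 0,"y": 0,"z": 0,"turn": 0,"jaw": 3},{"x": 0,"y": 0,"z": 0,"turn": 0,"jaw": 2},{"x": 0,"y": 0,"z": 0,"turn": 0,"jaw": 1},{"x": 0,"y": 0,"z": 0,"turn": 0,"jaw": 0},{"x": 0,"y": 0,"z": 0,"turn": 0,"jaw": 0},{"x": 0,"y": 0,"z": 0,"turn": 0,"jaw": 0},{"x": 0,"y": 0,"z": 0,"turn": 0,"jaw": 0}]}}

```text
t: 5.02
tool_pos: [0.4358, 0.0991, 0.0919]
tool_rot: [-1.569, -0.059, 0.056]
contact_force: [-1.6, 0.7, 5.9]
opening: 0.0324
```

```bash
python3 - <<'E'
from h import *
T=eyes.get_image("top");S=eyes.get_image("side");save(S,"s3",(320,110,460,240),5)
o=ctrl.get_obs();print(o["tool_pos"],o["contact_force"],o["wrist_torque"],o["opening"],o["t"])
E
```

```text
[0.43584382 0.09905612 0.0919219 ] [-0.8770975   1.02818611  4.84416057] [ 0.16282292  0.2144493  -0.0260659 ] 0.03194178410944056 5.1167
```

View pics/s3.png

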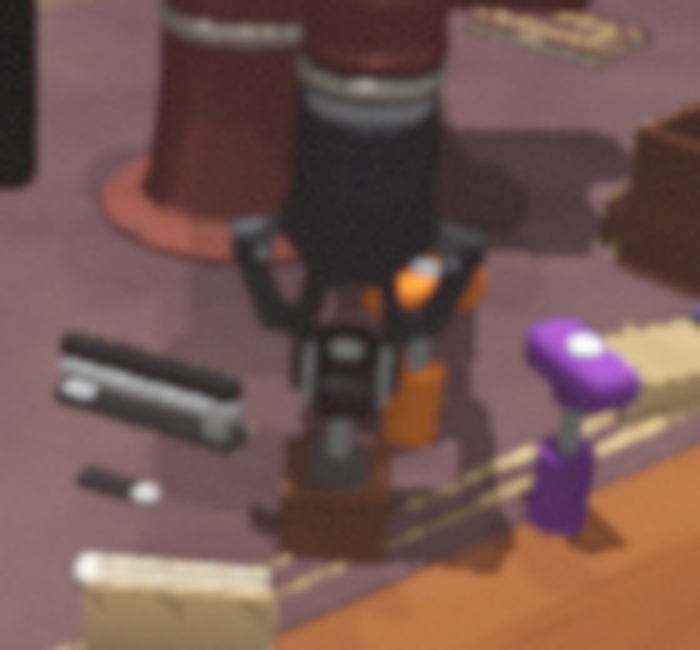

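{"api": "play_rows", "payload": {"moves": [{"x": 0,"y": 0,"z": 0.8,"turn": 0,"jaw": 0},{"x": 0,"y": 0,"z": 1.2,"turn": 0,"jaw": 0},{"x": 0,"y": 0,"z": 1.5,"turn": 0,"jaw": 0},{"x": 0,"y": 0,"z": 1.5,"turn": 0,"jaw": 0},{"x": 0,"y": 0,"z": 1.5,"turn": 0,"jaw": 0},{"x": 0,"y": 0,"z": 1.5,"turn": 0,"jaw": 0},{"x": 0,"y": 0,"z": 1.5,"turn": 0,"jaw": 0},{"x": 0,"y": 0,"z": 0.5,"turn": 0,"jaw": 0}]}}

```text
t: 5.78
tool_pos: [0.4358, 0.0988, 0.1933]
tool_rot: [-1.57, -0.061, 0.054]
contact_force: [0.6, -0.5, -2.3]
opening: 0.0324
```

```bash
python3 - <<'E'
from h import *
T=eyes.get_image("top");S=eyes.get_image("side");save(S,"s4",(320,80,460,220),5);save(T,"t4",(180,150,320,290),5)
o=ctrl.get_obs();print(o["tool_pos"],o["contact_force"],o["wrist_torque"],o["opening"],o["t"])
for c,im in(("top",T),("side",S)): print(c,[(r["score"],r["point"]) for r in pinpoint(c,"stand_mouth")+pinpoint(c,"key_socket")])
E
```

```text
[0.43543104 0.09884206 0.1918038 ] [-0.14084891 -0.09072928 -3.57274589] [-0.01065856 -0.04683066 -0.00844139] 0.03231544454943039 5.8833
top [(0.81, [240.5, 228.3]), (0.75, [290.4, 137.6]), (0.76, [198.0, 248.1]), (0.59, [237.2, 228.1])]
side [(0.88, [325.5, 253.1]), (0.87, [384.4, 202.1]), (0.87, [430.2, 213.7]), (0.72, [390.2, 186.9]), (0.71, [401.4, 198.7])]
```

View pics/s4.png

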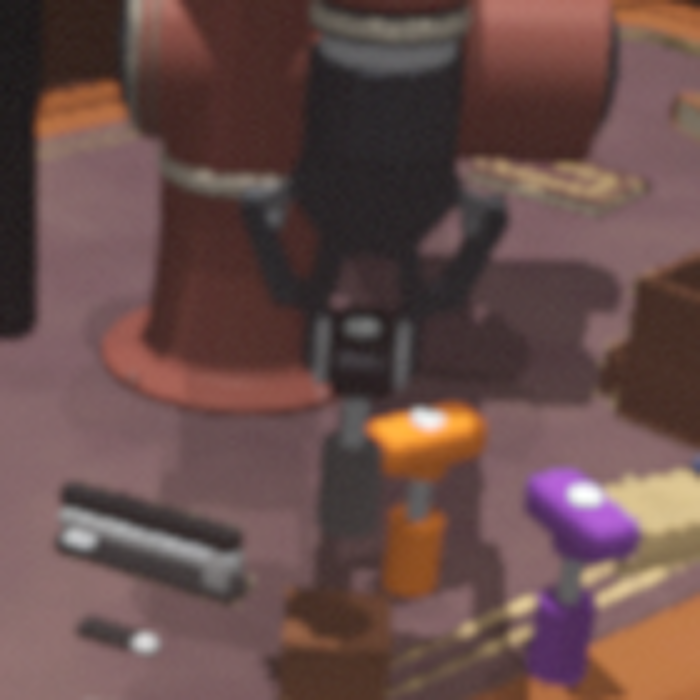

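View pics/t4.png

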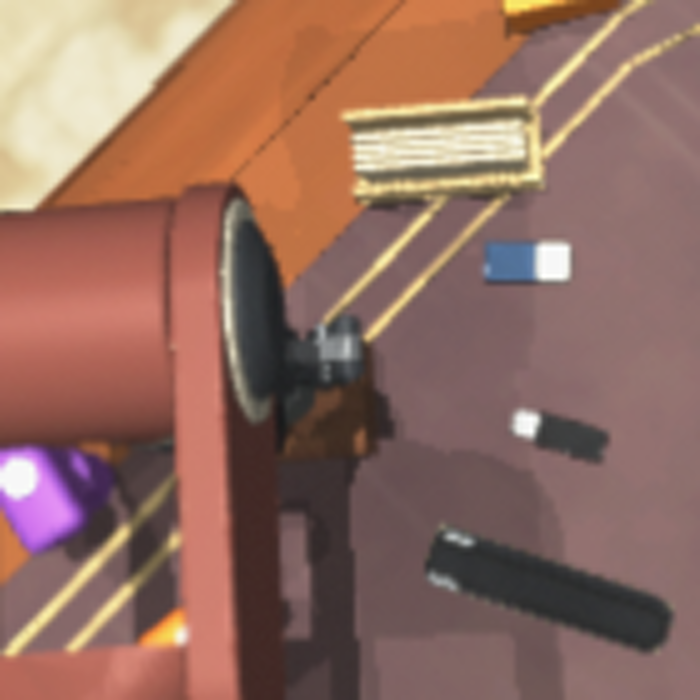

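```bash
python3 - <<'E'
from h import *
from scipy.spatial.transform import Rotation as R
T=eyes.get_image("top");S=eyes.get_image("side")
o=ctrl.get_obs();p=o["tool_pos"]
m=R.from_rotvec(o["tool_rot"]).as_matrix();print("zdir",np.degrees(np.arctan2(m[1,2],m[0,2])))
for c in(.0,):
  n=[p[0],p[1],.106];print("proj nose side",proj(S,n),"handle top",proj(S,[p[0],p[1],.222]))
print("stand top",atz(T,(240.5,228.3),.046),"side",atz(S,(384.4,202.1),.046))
# orig dot:
print("orig dot proj side of TCP at grasp",proj(S,[.4358,.0991,.122]),"vs 389.4,179.2")
save(S,"s5",(370,130,410,200),10)
E
```

```text
zdir 94.20910944921512
proj nose side [388.51601855 184.84146536] handle top [392.07782364 145.93932539]
stand top [0.43683491 0.0985314  0.046     ] side [0.4295419  0.09176668 0.046     ]
orig dot proj side of TCP at grasp [389.06382739 180.05816309] vs 389.4,179.2
```

View pics/s5.png

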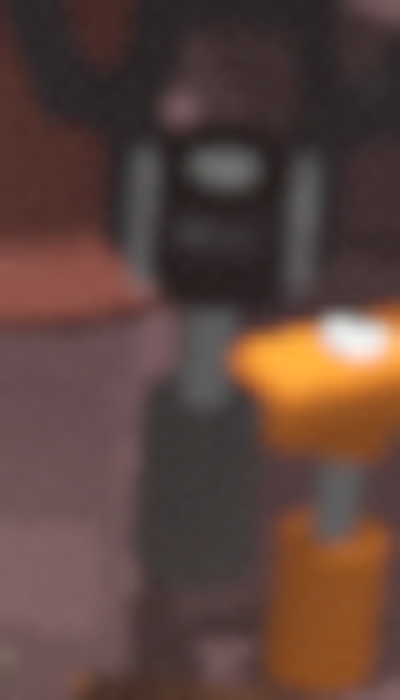

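{"api": "play_rows", "payload": {"moves": [{"x": 0.3,"y": -1.4,"z": 0,"turn": -2,"jaw": 0},{"x": 0.6,"y": -2.5,"z": 0,"turn": -3.5,"jaw": 0},{"x": 0.7,"y": -3,"z": 0,"turn": -4.5,"jaw": 0},{"x": 0.7,"y": -3,"z": 0,"turn": -4.5,"jaw": 0},{"x": 0.7,"y": -3,"z": 0,"turn": -4.5,"jaw": 0},{"x": 0.7,"y": -3,"z": 0,"turn": -4.5,"jaw": 0},{"x": 0.7,"y": -3,"z": 0,"turn": -4.5,"jaw": 0},{"x": 0.7,"y": -3,"z": 0,"turn": -4.5,"jaw": 0}]}}

```text
t: 6.85
tool_pos: [0.4856, -0.1216, 0.1896]
tool_rot: [-1.535, 0.391, -0.389]
contact_force: [0.7, 0.5, -1.7]
opening: 0.0324
```

{"api": "play_rows", "payload": {"moves": [{"x": 0.6,"y": -2.8,"z": 0,"turn": -4,"jaw": 0},{"x": 0.5,"y": -2.2,"z": 0,"turn": -3,"jaw": 0},{"x": 0.3,"y": -1,"z": 0,"turn": -1.5,"jaw": 0},{"x": 0,"y": 0,"z": 0,"turn": 0,"jaw": 0},{"x": 0,"y": 0,"z": 0,"turn": 0,"jaw": 0}]}}

```text
t: 7.27
tool_pos: [0.4995, -0.1798, 0.1896]
tool_rot: [-1.511, 0.504, -0.501]
contact_force: [-0.7, 0.6, -2.7]
opening: 0.0323
```

```bash
cat > look.py <<'E'
import sys
from h import *
from scipy.spatial.transform import Rotation as R
np.set_printoptions(precision=4,suppress=True)
n=sys.argv[1]
T=eyes.get_image("top");S=eyes.get_image("side")
o=ctrl.get_obs();p=o["tool_pos"]
m=R.from_rotvec(o["tool_rot"]).as_matrix();print("t",o["t"],"tcp",p,"zdir",np.degrees(np.arctan2(m[1,2],m[0,2])),"tilt",m[:,1],o["opening"])
print(o["contact_force"],o["wrist_torque"])
a=[]
for im,(x0,y0,x1,y1) in((T,(310,150,390,240)),(S,(240,130,320,230))):
    g=cv2.resize(im["img"][y0:y1,x0:x1],(400,int(400*(y1-y0)/(x1-x0))),interpolation=2)[:,:,::-1]; a.append(g[:450] if g.shape[0]>450 else g)
h=min(x.shape[0] for x in a); cv2.imwrite("pics/"+n+".png",np.hstack([x[:h] for x in a]))
print("TCP axis proj side: nose",proj(S,[p[0],p[1],p[2]-.086]),"screw",proj(S,[.5007,-.1905,.053]))
print("TCP axis proj top: nose",proj(T,[p[0],p[1],p[2]-.086]),"screw",proj(T,[.5007,-.1905,.053]))
E
python3 look.py l1
```

```text
t 7.3667 tcp [ 0.4995 -0.179   0.1898] zdir 53.30387484877361 tilt [-0.0009  0.001  -1.    ] 0.032568084788070294
[-0.74   -0.0119 -3.0456] [ 0.0099  0.0048 -0.0162]
TCP axis proj side: nose [284.3593 187.8676] screw [281.5122 203.2858]
TCP axis proj top: nose [348.8556 198.3302] screw [352.1058 200.1765]
```

View pics/l1.png

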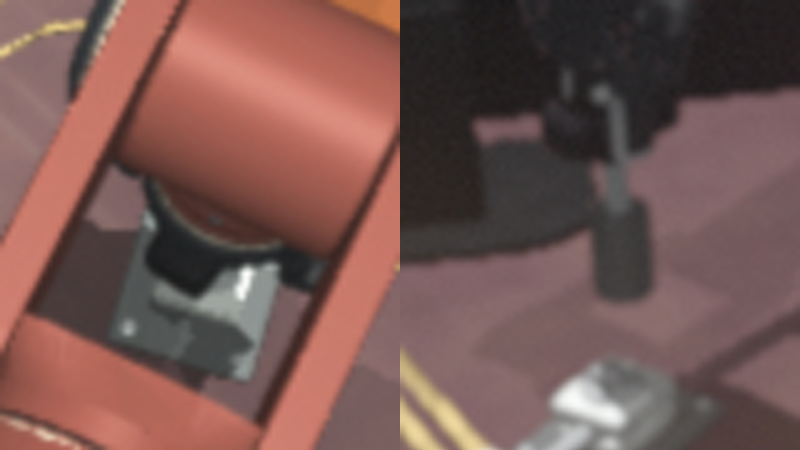

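{"api": "play_rows", "payload": {"moves": [{"x": 0.1,"y": -0.6,"z": 0,"turn": 0,"jaw": 0},{"x": 0,"y": -0.5,"z": 0,"turn": 0,"jaw": 0},{"x": 0,"y": 0,"z": -1.5,"turn": 0,"jaw": 0},{"x": 0,"y": 0,"z": -1.5,"turn": 0,"jaw": 0},{"x": 0,"y": 0,"z": 0,"turn": 0,"jaw": 0},{"x": 0,"y": 0,"z": 0,"turn": 0,"jaw": 0}]}}

```text
t: 7.87
tool_pos: [0.5001, -0.1907, 0.1594]
tool_rot: [-1.511, 0.504, -0.501]
contact_force: [0.7, 0.9, -1.8]
opening: 0.0323
```

```bash
python3 look.py l2; python3 - <<'E'
from h import *
ims=[eyes.get_image("side") for _ in range(4)];a=np.mean([i["img"].astype(float) for i in ims],0)[165:225,255:310]
a=np.clip(a*1.3,0,255).astype(np.uint8);cv2.imwrite("pics/l2z.png",cv2.resize(a,None,fx=10,fy=10,interpolation=2)[:,:,::-1])
E
```

```text
t 7.9667 tcp [ 0.5012 -0.1913  0.1612] zdir 53.23479982853027 tilt [ 0.0011 -0.0007 -1.    ] 0.032579175340762025
[ 0.2665  0.0905 -2.4291] [-0.0289  0.0595  0.0091]
TCP axis proj side: nose [280.6094 196.6318] screw [281.5122 203.2858]
TCP axis proj top: nose [353.0262 198.9067] screw [352.1058 200.1765]
```

View pics/l2z.png

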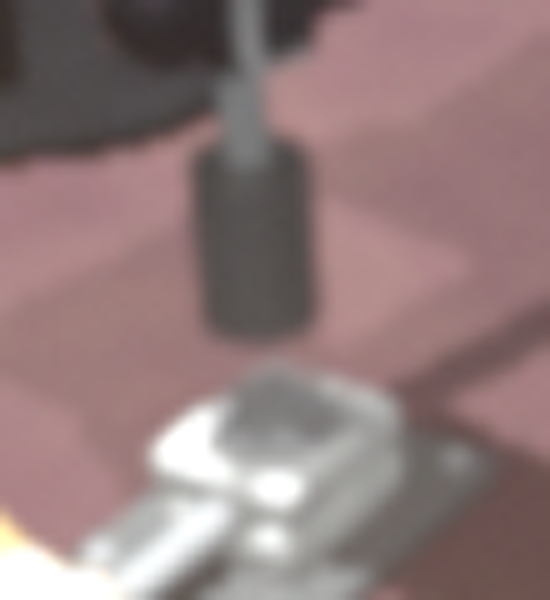

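{"api": "play_rows", "payload": {"moves": [{"x": 0,"y": 0,"z": -1,"turn": 0,"jaw": 0},{"x": 0,"y": 0,"z": -0.7,"turn": 0,"jaw": 0},{"x": 0,"y": 0,"z": -0.3,"turn": 0,"jaw": 0},{"x": 0,"y": 0,"z": -0.2,"turn": 0,"jaw": 0},{"x": 0,"y": 0,"z": 0,"turn": 0,"jaw": 0}]}}

```text
t: 8.58
tool_pos: [0.5002, -0.1908, 0.1371]
tool_rot: [-1.511, 0.504, -0.501]
contact_force: [0.1, -0.0, -2.9]
opening: 0.0322
```

```bash
cat > st.py <<'E'
from h import *
from scipy.spatial.transform import Rotation as R
np.set_printoptions(precision=4,suppress=True)
P=[];F=[];M=[];Z=[]
for i in range(4):
    eyes.get_image("side");o=ctrl.get_obs();P.append(o["tool_pos"]);F.append(o["contact_force"]);M.append(o["wrist_torque"])
    m=R.from_rotvec(o["tool_rot"]).as_matrix();Z.append(np.degrees(np.arctan2(m[1,2],m[0,2])))
print("t",o["t"],"P",np.mean(P,0),"+-",np.std(P,0),"F",np.mean(F,0),"M",np.mean(M,0),np.std(M,0),"yaw",np.mean(Z)-90,o["opening"])
E
python3 st.py
```

```text
t 8.7833 P [ 0.5008 -0.1912  0.1383] +- [0.0002 0.0001 0.0004] F [-0.2836  0.2898 -2.4312] M [0.0184 0.0004 0.0065] [0.0196 0.0119 0.0201] yaw -36.78767140641426 0.032290823777606226
```

{"api": "play_rows", "payload": {"moves": [{"x": 0,"y": 0,"z": -0.15,"turn": 0,"jaw": 0},{"x": 0,"y": 0,"z": -0.15,"turn": 0,"jaw": 0},{"x": 0,"y": 0,"z": 0,"turn": 0,"jaw": 0}]}}

```text
t: 9.03
tool_pos: [0.5006, -0.1911, 0.135]
tool_rot: [-1.512, 0.503, -0.502]
contact_force: [-0.8, 0.3, -1.8]
opening: 0.0323
```

```bash
python3 st.py
```

```text
t 9.2333 P [ 0.5007 -0.1911  0.1352] +- [0.     0.     0.0001] F [-0.034  -0.0689 -2.3448] M [-0.0118  0.0045 -0.0187] [0.028  0.0332 0.0254] yaw -36.78734724393311 0.03264169963922982
```

{"api": "play_rows", "payload": {"moves": [{"x": 0,"y": 0,"z": -0.15,"turn": 0,"jaw": 0},{"x": 0,"y": 0,"z": -0.15,"turn": 0,"jaw": 0},{"x": 0,"y": 0,"z": 0,"turn": 0,"jaw": 0}]}}

```text
t: 9.48
tool_pos: [0.5005, -0.191, 0.1318]
tool_rot: [-1.512, 0.503, -0.502]
contact_force: [0.8, 0.8, -2.0]
opening: 0.0324
```

```bash
python3 st.py
```

```text
t 9.6833 P [ 0.5007 -0.1911  0.1321] +- [0.0001 0.     0.0001] F [ 0.2357  0.434  -2.5044] M [-0.0137  0.0005 -0.0138] [0.0093 0.0266 0.0255] yaw -36.78685988954216 0.03228436193610062
```

{"api": "play_rows", "payload": {"moves": [{"x": 0,"y": 0,"z": -0.15,"turn": 0,"jaw": 0},{"x": 0,"y": 0,"z": -0.15,"turn": 0,"jaw": 0},{"x": 0,"y": 0,"z": 0,"turn": 0,"jaw": 0}]}}

```text
t: 9.93
tool_pos: [0.5006, -0.191, 0.1289]
tool_rot: [-1.512, 0.503, -0.502]
contact_force: [0.0, 0.6, -2.1]
opening: 0.0325
```

```bash
python3 st.py
```

```text
t 10.1333 P [ 0.5007 -0.1911  0.1291] +- [0.0001 0.     0.0001] F [ 0.4977  0.2011 -2.2198] M [-0.0007  0.0134  0.0002] [0.0198 0.0271 0.0279] yaw -36.78654948725385 0.03218303784998737
```

{"api": "play_rows", "payload": {"moves": [{"x": 0,"y": 0,"z": -0.1,"turn": 0,"jaw": 0},{"x": 0,"y": 0,"z": -0.1,"turn": 0,"jaw": 0},{"x": 0,"y": 0,"z": 0,"turn": 0,"jaw": 0}]}}

```text
t: 10.38
tool_pos: [0.5011, -0.1913, 0.128]
tool_rot: [-1.512, 0.502, -0.503]
contact_force: [-0.0, 0.3, 0.8]
opening: 0.0322
```

```bash
python3 st.py;python3 look.py l3; python3 - <<'E'
from h import *
ims=[eyes.get_image("side") for _ in range(4)];a=np.mean([i["img"].astype(float) for i in ims],0)[165:225,255:310]
a=np.clip(a*1.3,0,255).astype(np.uint8);cv2.imwrite("pics/l3z.png",cv2.resize(a,None,fx=10,fy=10,interpolation=2)[:,:,::-1])
E
```

```text
t 10.5833 P [ 0.5011 -0.1913  0.128 ] +- [0. 0. 0.] F [-0.7482  0.6954  2.1097] M [ 0.0851  0.1957 -0.0259] [0.021  0.0296 0.009 ] yaw -36.786433729085815 0.032893512472963446
t 10.6833 tcp [ 0.5011 -0.1913  0.1279] zdir 53.21323751283135 tilt [ 0.0008 -0.0004 -1.    ] 0.03226849291262895
[-1.404   0.7764  2.2575] [0.0769 0.241  0.0476]
TCP axis proj side: nose [281.4706 206.6198] screw [281.5122 203.2858]
TCP axis proj top: nose [352.1212 200.5184] screw [352.1058 200.1765]
```

View pics/l3z.png

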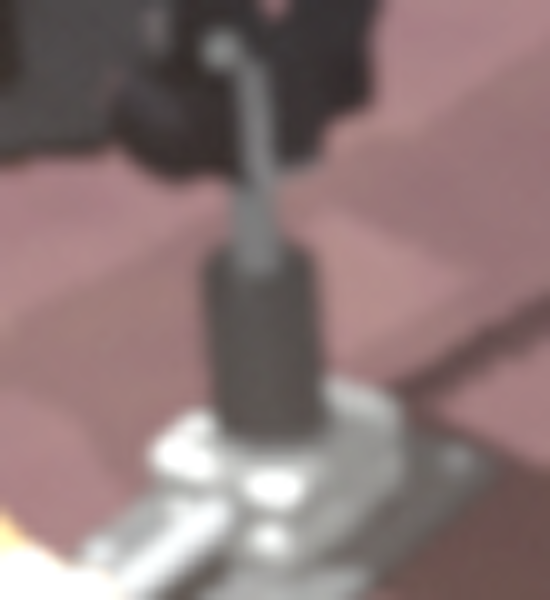

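{"api": "play_rows", "payload": {"moves": [{"x": 0,"y": 0,"z": 0,"turn": -2,"jaw": 0},{"x": 0,"y": 0,"z": 0,"turn": -3,"jaw": 0},{"x": 0,"y": 0,"z": 0,"turn": -3,"jaw": 0},{"x": 0,"y": 0,"z": 0,"turn": -3,"jaw": 0},{"x": 0,"y": 0,"z": 0,"turn": -3,"jaw": 0},{"x": 0,"y": 0,"z": 0,"turn": -2,"jaw": 0},{"x": 0,"y": 0,"z": 0,"turn": 0,"jaw": 0}]}}

```text
t: 11.47
tool_pos: [0.5009, -0.1914, 0.1279]
tool_rot: [-1.449, 0.719, -0.72]
contact_force: [-0.7, 0.3, 4.4]
opening: 0.0324
```

```bash
sed -i 's/range(4)/range(3)/' st.py; python3 st.py
```

```text
t 11.6167 P [ 0.5009 -0.1914  0.1279] +- [0. 0. 0.] F [-1.4758  0.144   5.1281] M [0.0554 0.4702 0.0292] [0.0193 0.0121 0.0525] yaw -52.7437069830193 0.032502414187122075
```

{"api": "play_rows", "payload": {"moves": [{"x": 0,"y": 0,"z": 0,"turn": -2,"jaw": 0},{"x": 0,"y": 0,"z": 0,"turn": -2,"jaw": 0},{"x": 0,"y": 0,"z": 0,"turn": -1,"jaw": 0},{"x": 0,"y": 0,"z": 0,"turn": 0,"jaw": 0}]}}

```text
t: 11.95
tool_pos: [0.5008, -0.1914, 0.1279]
tool_rot: [-1.425, 0.786, -0.786]
contact_force: [-2.1, -0.1, 5.6]
opening: 0.0324
```

```bash
python3 st.py
```

```text
t 12.1 P [ 0.5008 -0.1914  0.1279] +- [0. 0. 0.] F [-2.0466  1.0158  5.1934] M [0.0377 0.5608 0.0817] [0.0165 0.0256 0.0152] yaw -57.73532473426564 0.03238710683108361
```

{"api": "play_rows", "payload": {"moves": [{"x": 0,"y": 0,"z": 0,"turn": -2,"jaw": 0},{"x": 0,"y": 0,"z": 0,"turn": -2,"jaw": 0},{"x": 0,"y": 0,"z": 0,"turn": -1,"jaw": 0},{"x": 0,"y": 0,"z": 0,"turn": 0,"jaw": 0}]}}

```text
t: 12.43
tool_pos: [0.5007, -0.1914, 0.1279]
tool_rot: [-1.398, 0.853, -0.852]
contact_force: [-2.7, 1.3, 6.0]
opening: 0.0323
```

```bash
python3 st.py
```

```text
t 12.5833 P [ 0.5007 -0.1914  0.1279] +- [0. 0. 0.] F [-2.3142  0.0341  5.9717] M [0.0915 0.625  0.0577] [0.0454 0.0052 0.0312] yaw -62.733136418849185 0.03220028832703265
```

{"api": "play_rows", "payload": {"moves": [{"x": 0,"y": 0,"z": 0,"turn": -1.5,"jaw": 0},{"x": 0,"y": 0,"z": 0,"turn": -1.5,"jaw": 0},{"x": 0,"y": 0,"z": 0,"turn": 0,"jaw": 0}]}}

```text
t: 12.83
tool_pos: [0.5006, -0.1914, 0.1279]
tool_rot: [-1.381, 0.893, -0.892]
contact_force: [-2.8, 0.3, 6.1]
opening: 0.0326
```

```bash
python3 st.py
```

```text
t 12.9833 P [ 0.5006 -0.1914  0.1279] +- [0. 0. 0.] F [-2.7815  0.506   5.9077] M [0.0921 0.675  0.0519] [0.0135 0.0364 0.0038] yaw -65.73475237055008 0.03262897394361263
```

{"api": "play_rows", "payload": {"moves": [{"x": 0,"y": 0,"z": 0,"turn": -1,"jaw": 0},{"x": 0,"y": 0,"z": 0,"turn": -1,"jaw": 0},{"x": 0,"y": 0,"z": 0,"turn": 0,"jaw": 0}]}}

```text
t: 13.23
tool_pos: [0.5006, -0.1913, 0.1279]
tool_rot: [-1.369, 0.919, -0.918]
contact_force: [-3.2, 0.9, 6.0]
opening: 0.0324
```

```bash
python3 st.py
```

```text
t 13.3833 P [ 0.5006 -0.1913  0.1279] +- [0. 0. 0.] F [-2.7959  0.6973  5.5819] M [0.1357 0.7431 0.0569] [0.0222 0.0255 0.0069] yaw -67.73281780720991 0.03255512122703688
```

{"api": "play_rows", "payload": {"moves": [{"x": 0,"y": 0,"z": 0,"turn": -1,"jaw": 0},{"x": 0,"y": 0,"z": 0,"turn": -1,"jaw": 0},{"x": 0,"y": 0,"z": 0,"turn": 0,"jaw": 0}]}}

```text
t: 13.63
tool_pos: [0.5005, -0.1913, 0.1279]
tool_rot: [-1.357, 0.946, -0.945]
contact_force: [-3.6, -0.7, 5.8]
opening: 0.0327
```

```bash
python3 st.py
```

```text
t 13.7833 P [ 0.5005 -0.1913  0.1279] +- [0. 0. 0.] F [-2.5872  0.9008  5.9278] M [0.1125 0.7556 0.0542] [0.0222 0.0271 0.0344] yaw -69.73278007225251 0.03257499675150897
```

{"api": "play_rows", "payload": {"moves": [{"x": 0,"y": 0,"z": 0,"turn": -1,"jaw": 0},{"x": 0,"y": 0,"z": 0,"turn": -1,"jaw": 0},{"x": 0,"y": 0,"z": 0,"turn": 0,"jaw": 0}]}}

```text
t: 14.03
tool_pos: [0.5005, -0.1913, 0.1279]
tool_rot: [-1.344, 0.972, -0.971]
contact_force: [-2.2, 1.0, 6.6]
opening: 0.0326
```

```bash
python3 st.py
```

```text
t 14.1833 P [ 0.5005 -0.1913  0.1279] +- [0. 0. 0.] F [-3.414   0.5336  6.6417] M [0.1411 0.8191 0.0709] [0.0119 0.0084 0.0134] yaw -71.7341350520326 0.03231251189068877
```

{"api": "play_rows", "payload": {"moves": [{"x": -0.03,"y": 0,"z": 0,"turn": -1,"jaw": 0},{"x": 0,"y": 0,"z": 0,"turn": -1,"jaw": 0},{"x": 0,"y": 0,"z": 0,"turn": 0,"jaw": 0}]}}

```text
t: 14.43
tool_pos: [0.5003, -0.1913, 0.1279]
tool_rot: [-1.331, 0.998, -0.998]
contact_force: [-2.4, 1.3, 5.8]
opening: 0.0325
```

```bash
python3 st.py
```

```text
t 14.5833 P [ 0.5003 -0.1913  0.1279] +- [0. 0. 0.] F [-2.5431  0.6633  5.8194] M [0.1485 0.6807 0.0624] [0.0272 0.0056 0.0137] yaw -73.73339192619365 0.032432323904973755
```

{"api": "play_rows", "payload": {"moves": [{"x": 0,"y": 0,"z": 0,"turn": -1,"jaw": 0},{"x": 0,"y": 0,"z": 0,"turn": -1,"jaw": 0},{"x": 0,"y": 0,"z": 0,"turn": 0,"jaw": 0}]}}

```text
t: 14.83
tool_pos: [0.5004, -0.1911, 0.1279]
tool_rot: [-1.317, 1.025, -1.024]
contact_force: [-2.3, 0.9, 5.4]
opening: 0.0324
```

```bash
python3 st.py
```

```text
t 14.9833 P [ 0.5004 -0.1911  0.1279] +- [0. 0. 0.] F [-2.0547  0.8416  5.9031] M [0.2669 0.6395 0.1042] [0.0386 0.0064 0.0174] yaw -75.72839776626435 0.032707308809881465
```

{"api": "play_rows", "payload": {"moves": [{"x": 0,"y": 0,"z": 0,"turn": -1,"jaw": 0},{"x": 0,"y": 0,"z": 0,"turn": 0,"jaw": 0}]}}

```text
t: 15.15
tool_pos: [0.5004, -0.191, 0.1279]
tool_rot: [-1.31, 1.038, -1.037]
contact_force: [-3.2, 2.8, 6.4]
opening: 0.0327
```

```bash
python3 st.py
```

```text
t 15.3 P [ 0.5004 -0.191   0.1279] +- [0. 0. 0.] F [-2.0738  1.6205  5.9034] M [0.3102 0.6161 0.1071] [0.0158 0.0183 0.0048] yaw -76.72996773278025 0.03252635611865547
```

{"api": "play_rows", "payload": {"moves": [{"x": 0,"y": 0,"z": 0,"turn": -1,"jaw": 0},{"x": 0,"y": 0,"z": 0,"turn": 0,"jaw": 0}]}}

```text
t: 15.47
tool_pos: [0.5004, -0.1909, 0.1279]
tool_rot: [-1.303, 1.051, -1.05]
contact_force: [-2.4, 2.3, 5.8]
opening: 0.0326
```

```bash
python3 st.py
```

```text
t 15.6167 P [ 0.5004 -0.1909  0.1279] +- [0. 0. 0.] F [-2.2438  2.2288  6.5847] M [0.3827 0.5996 0.0834] [0.0452 0.01   0.0124] yaw -77.72761298600676 0.03257348798973819
```

{"api": "play_rows", "payload": {"moves": [{"x": 0,"y": 0,"z": 0,"turn": -1,"jaw": 0},{"x": 0,"y": 0,"z": 0,"turn": 0,"jaw": 0}]}}

```text
t: 15.78
tool_pos: [0.5005, -0.1909, 0.1279]
tool_rot: [-1.295, 1.064, -1.063]
contact_force: [-2.4, 0.9, 6.8]
opening: 0.0325
```

```bash
python3 st.py
```

```text
t 15.9333 P [ 0.5005 -0.1909  0.1279] +- [0. 0. 0.] F [-2.4777  2.1529  6.5887] M [0.4449 0.552  0.0643] [0.0235 0.0157 0.021 ] yaw -78.72731950822109 0.032566189241721825
```

{"api": "play_rows", "payload": {"moves": [{"x": 0,"y": 0,"z": 0,"turn": -1,"jaw": 0},{"x": 0,"y": 0,"z": 0,"turn": 0,"jaw": 0}]}}

```text
t: 16.1
tool_pos: [0.5005, -0.1908, 0.1279]
tool_rot: [-1.288, 1.077, -1.076]
contact_force: [-1.3, 1.9, 6.8]
opening: 0.0325
```

```bash
python3 st.py
```

```text
t 16.25 P [ 0.5005 -0.1908  0.1279] +- [0. 0. 0.] F [-1.9824  2.3999  6.8284] M [0.4694 0.5616 0.1301] [0.0127 0.0193 0.0198] yaw -79.71824958342218 0.03268099854276627
```

Torque is now starting to rise, so I'll keep stepping in 1° moves.

{"api": "play_rows", "payload": {"moves": [{"x": 0,"y": 0,"z": 0,"turn": -1,"jaw": 0},{"x": 0,"y": 0,"z": 0,"turn": 0,"jaw": 0}]}}

```text
t: 16.42
tool_pos: [0.5005, -0.1908, 0.1279]
tool_rot: [-1.281, 1.09, -1.089]
contact_force: [-2.4, 1.7, 5.8]
opening: 0.0324
```

```bash
python3 st.py
```

```text
t 16.5667 P [ 0.5005 -0.1908  0.1279] +- [0. 0. 0.] F [-2.0867  2.1261  5.6799] M [0.4661 0.5745 0.2053] [0.0146 0.055  0.0346] yaw -80.70460195795931 0.03257806461514145
```

{"api": "play_rows", "payload": {"moves": [{"x": 0,"y": 0,"z": 0,"turn": -1,"jaw": 0},{"x": 0,"y": 0,"z": 0,"turn": 0,"jaw": 0}]}}

```text
t: 16.73
tool_pos: [0.5004, -0.1908, 0.1278]
tool_rot: [-1.274, 1.103, -1.101]
contact_force: [-2.2, 2.3, 6.9]
opening: 0.0326
```

```bash
python3 st.py
```

```text
t 16.8833 P [ 0.5004 -0.1908  0.1279] +- [0. 0. 0.] F [-2.0256  2.12    6.606 ] M [0.4903 0.6198 0.2921] [0.037  0.0272 0.045 ] yaw -81.6899425818712 0.032301579406172024
```

{"api": "play_rows", "payload": {"moves": [{"x": 0,"y": 0,"z": 0,"turn": -1,"jaw": 0},{"x": 0,"y": 0,"z": 0,"turn": 0,"jaw": 0}]}}

```text
t: 17.05
tool_pos: [0.5004, -0.1908, 0.1279]
tool_rot: [-1.267, 1.116, -1.114]
contact_force: [-2.9, 1.7, 6.4]
opening: 0.0326
```

```bash
python3 st.py
```

```text
t 17.2 P [ 0.5004 -0.1908  0.1279] +- [0. 0. 0.] F [-2.3513  2.3065  6.473 ] M [0.4784 0.6114 0.4076] [0.0189 0.0234 0.0198] yaw -82.67600762632685 0.032585843056117204
```

{"api": "play_rows", "payload": {"moves": [{"x": 0,"y": 0,"z": 0,"turn": -1,"jaw": 0},{"x": 0,"y": 0,"z": 0,"turn": 0,"jaw": 0}]}}

```text
t: 17.37
tool_pos: [0.5004, -0.1908, 0.1279]
tool_rot: [-1.259, 1.128, -1.127]
contact_force: [-2.5, 1.8, 6.2]
opening: 0.0324
```

```bash
python3 st.py
```

```text
t 17.5167 P [ 0.5004 -0.1908  0.1279] +- [0. 0. 0.] F [-2.4377  2.4241  6.2698] M [0.5162 0.604  0.4825] [0.0224 0.0054 0.0369] yaw -83.65965455659406 0.032501138556975784
```

{"api": "play_rows", "payload": {"moves": [{"x": 0,"y": 0,"z": 0,"turn": -1,"jaw": 0},{"x": 0,"y": 0,"z": 0,"turn": 0,"jaw": 0}]}}

```text
t: 17.68
tool_pos: [0.5004, -0.1908, 0.1279]
tool_rot: [-1.252, 1.141, -1.14]
contact_force: [-1.0, 1.3, 7.0]
opening: 0.0325
```

```bash
python3 st.py
```

```text
t 17.8333 P [ 0.5004 -0.1908  0.1279] +- [0. 0. 0.] F [-2.2581  2.1735  6.5274] M [0.51   0.6551 0.4374] [0.0196 0.0276 0.0236] yaw -84.65987861648456 0.032375110954397414
```

{"api": "play_rows", "payload": {"moves": [{"x": 0,"y": 0,"z": 0,"turn": -1,"jaw": 0},{"x": 0,"y": 0,"z": 0,"turn": 0,"jaw": 0}]}}

```text
t: 18.0
tool_pos: [0.5004, -0.1908, 0.1279]
tool_rot: [-1.244, 1.155, -1.153]
contact_force: [-2.0, 1.9, 6.4]
opening: 0.0325
```

```bash
python3 st.py
```

```text
t 18.15 P [ 0.5004 -0.1908  0.1279] +- [0. 0. 0.] F [-2.5771  1.9325  6.6911] M [0.4527 0.6671 0.395 ] [0.0106 0.0034 0.0347] yaw -85.67795134700377 0.03219986379518606
```

{"api": "play_rows", "payload": {"moves": [{"x": 0,"y": 0,"z": 0,"turn": -1,"jaw": 0},{"x": 0,"y": 0,"z": 0,"turn": 0,"jaw": 0}]}}

```text
t: 18.32
tool_pos: [0.5004, -0.1908, 0.1279]
tool_rot: [-1.236, 1.168, -1.166]
contact_force: [-2.5, 2.4, 6.5]
opening: 0.0324
```

```bash
python3 st.py
```

```text
t 18.4667 P [ 0.5004 -0.1908  0.1279] +- [0. 0. 0.] F [-2.3618  2.0009  6.4752] M [0.4986 0.6637 0.2783] [0.0372 0.0168 0.0068] yaw -86.6900338260832 0.03262211472996869
```

{"api": "play_rows", "payload": {"moves": [{"x": 0,"y": 0,"z": 0,"turn": -1,"jaw": 0},{"x": 0,"y": 0,"z": 0,"turn": 0,"jaw": 0}]}}

```text
t: 18.63
tool_pos: [0.5004, -0.1908, 0.1279]
tool_rot: [-1.228, 1.181, -1.179]
contact_force: [-2.2, 1.9, 6.6]
opening: 0.0323
```

```bash
python3 st.py
```

```text
t 18.7833 P [ 0.5004 -0.1908  0.1279] +- [0. 0. 0.] F [-2.6821  2.0051  6.4885] M [0.4824 0.6747 0.2798] [0.0245 0.0269 0.0155] yaw -87.69737382481765 0.03244452250721908
```

{"api": "play_rows", "payload": {"moves": [{"x": 0,"y": 0,"z": 0,"turn": -1.3,"jaw": 0},{"x": 0,"y": 0,"z": 0,"turn": 0,"jaw": 0}]}}

```text
t: 18.95
tool_pos: [0.5004, -0.1908, 0.1279]
tool_rot: [-1.217, 1.198, -1.196]
contact_force: [-2.2, 2.9, 6.5]
opening: 0.0325
```

```bash
python3 st.py
```

```text
t 19.1 P [ 0.5003 -0.1908  0.1279] +- [0. 0. 0.] F [-2.0791  2.4412  6.85  ] M [0.528  0.6979 0.203 ] [0.0471 0.0218 0.0231] yaw -89.00666812010071 0.032411625296909656
```

{"api": "play_rows", "payload": {"moves": [{"x": 0,"y": 0,"z": 0,"turn": 2,"jaw": 0},{"x": 0,"y": 0,"z": 0,"turn": 3,"jaw": 0},{"x": 0,"y": 0,"z": 0,"turn": 3,"jaw": 0},{"x": 0,"y": 0,"z": 0,"turn": 2,"jaw": 0},{"x": 0,"y": 0,"z": 0,"turn": 2,"jaw": 0},{"x": 0,"y": 0,"z": 0,"turn": 0,"jaw": 0}]}}

```text
t: 19.6
tool_pos: [0.5006, -0.1908, 0.1279]
tool_rot: [-1.307, 1.04, -1.04]
contact_force: [-1.6, 1.8, 6.3]
opening: 0.0326
```

```bash
python3 st.py
```

```text
t 19.75 P [ 0.5006 -0.1909  0.1279] +- [0. 0. 0.] F [-1.7054  1.5075  5.8531] M [ 0.4529  0.4394 -0.0099] [0.0339 0.0078 0.0305] yaw -77.04006930774288 0.032563842579754865
```

{"api": "play_rows", "payload": {"moves": [{"x": 0,"y": 0,"z": 0.1,"turn": 2,"jaw": 0},{"x": 0,"y": 0,"z": 0.3,"turn": 0,"jaw": 0},{"x": 0,"y": 0,"z": 0,"turn": 0,"jaw": 0}]}}

```text
t: 20.0
tool_pos: [0.5002, -0.1909, 0.1306]
tool_rot: [-1.321, 1.016, -1.015]
contact_force: [-0.5, 0.4, -2.6]
opening: 0.0323
```

```bash
python3 st.py
```

```text
t 20.15 P [ 0.5001 -0.1909  0.1305] +- [0. 0. 0.] F [ 0.1525  1.3494 -2.3171] M [ 0.1044 -0.0174  0.0155] [0.0176 0.0491 0.0201] yaw -75.11045190823648 0.032384372536153984
```

Now a free lift, then back toward the stand.

{"api": "play_rows", "payload": {"moves": [{"x": 0,"y": 0,"z": 0.5,"turn": 0,"jaw": 0},{"x": 0,"y": 0,"z": 0.8,"turn": 0,"jaw": 0},{"x": 0,"y": 0,"z": 1.2,"turn": 0,"jaw": 0},{"x": 0,"y": 0,"z": 1.5,"turn": 0,"jaw": 0},{"x": 0,"y": 0,"z": 1.5,"turn": 0,"jaw": 0},{"x": 0,"y": 0,"z": 0.8,"turn": 0,"jaw": 0},{"x": 0,"y": 0,"z": 0,"turn": 0,"jaw": 0}]}}

```text
t: 20.73
tool_pos: [0.5021, -0.1921, 0.1982]
tool_rot: [-1.32, 1.01, -1.02]
contact_force: [0.0, -0.7, -2.7]
opening: 0.0324
```

```bash
python3 st.py; python3 look.py l5; python3 - <<'E'
from h import *
S=eyes.get_image("side");T=eyes.get_image("top");save(T,"t6",(190,170,290,270),6)
a=np.clip(S["img"][150:225,255:310]*1.2,0,255).astype(np.uint8);cv2.imwrite("pics/l5z.png",cv2.resize(a,None,fx=8,fy=8,interpolation=2)[:,:,::-1])
import cv2
save(S,"s6",(350,160,430,240),7)
for c,im in(("top",T),("side",S)):
  for r in pinpoint(c,"stand_mouth"): print(c,r["score"],r["point"],atz(im,r["point"],.046))
E
```

```text
t 20.8833 P [ 0.5007 -0.1913  0.195 ] +- [0.0005 0.0003 0.001 ] F [-0.2178 -0.2937 -2.7815] M [ 0.0092  0.025  -0.0004] [0.0303 0.0239 0.0266] yaw -75.08855788749779 0.03258523876174792
t 20.9833 tcp [ 0.4998 -0.1908  0.193 ] zdir 14.912388440656333 tilt [-0.0019  0.001  -1.    ] 0.03226299336970015
[-0.7675  0.1034 -1.8358] [-0.0377  0.0281  0.0187]
TCP axis proj side: nose [280.0984 186.5141] screw [281.5122 203.2858]
TCP axis proj top: nose [353.7644 197.8858] screw [352.1058 200.1765]
top 0.77 [242.7, 227.8] [0.43797389 0.09281668 0.046     ]
top 0.64 [290.9, 137.2] [ 0.67296155 -0.03638299  0.046     ]
side 0.81 [384.9, 203.9] [0.43869997 0.09377034 0.046     ]
side 0.56 [325.9, 248.6] [ 0.66063765 -0.03086302  0.046     ]
```

View pics/l5z.png

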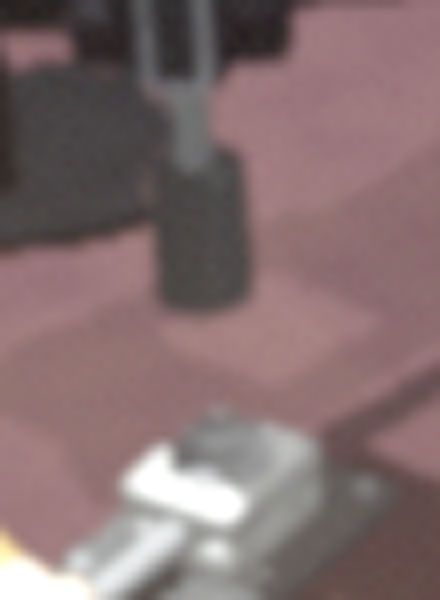

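View pics/t6.png

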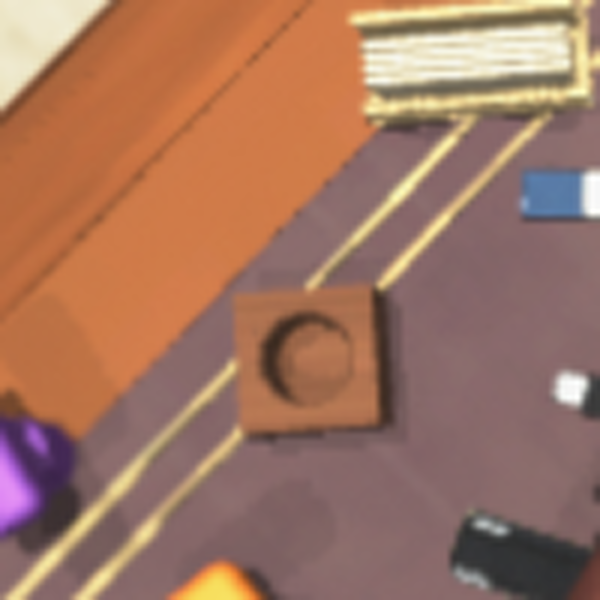

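View pics/s6.png

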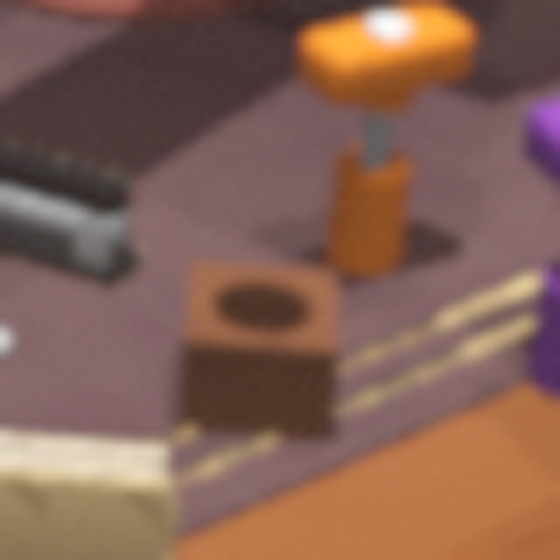

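```bash
python3 - <<'E'
from h import *
import pickle
T=pickle.load(open("top.pkl","rb"));S=pickle.load(open("side.pkl","rb"))
print(atz(T,(240.75,229.6),.046),atz(T,(190+309.5/6-.5,170+361.5/6-.5),.046),atz(S,(350+262.5/7-.5,160+305.5/7-.5),.046))
E
```

```text
[0.43346831 0.09791618 0.046     ] [0.43305941 0.09705626 0.046     ] [0.43364652 0.09934997 0.046     ]
```

{"api": "play_rows", "payload": {"moves": [{"x": -0.2,"y": 1,"z": 0,"turn": 3,"jaw": 0},{"x": -0.5,"y": 2.2,"z": 0,"turn": 6,"jaw": 0},{"x": -0.5,"y": 2.2,"z": 0,"turn": 6,"jaw": 0},{"x": -0.5,"y": 2.2,"z": 0,"turn": 6,"jaw": 0},{"x": -0.5,"y": 2.2,"z": 0,"turn": 6,"jaw": 0},{"x": -0.5,"y": 2.2,"z": 0,"turn": 6,"jaw": 0},{"x": -0.5,"y": 2.2,"z": 0,"turn": 6,"jaw": 0},{"x": -0.5,"y": 2.2,"z": 0,"turn": 6,"jaw": 0}]}}

```text
t: 21.85
tool_pos: [0.463, -0.0262, 0.1941]
tool_rot: [-1.532, 0.408, -0.408]
contact_force: [-0.1, 0.5, -1.7]
opening: 0.0324
```

{"api": "play_rows", "payload": {"moves": [{"x": -0.5,"y": 2.2,"z": 0,"turn": 6,"jaw": 0},{"x": -0.5,"y": 2.2,"z": 0,"turn": 6,"jaw": 0},{"x": -0.5,"y": 2.2,"z": 0,"turn": 6,"jaw": 0},{"x": -0.5,"y": 2.2,"z": 0,"turn": 6,"jaw": 0},{"x": -0.4,"y": 2.2,"z": 0,"turn": 5,"jaw": 0},{"x": -0.3,"y": 1,"z": 0,"turn": 4,"jaw": 0},{"x": 0,"y": 0,"z": 0,"turn": 0,"jaw": 0},{"x": 0,"y": 0,"z": 0,"turn": 0,"jaw": 0}]}}

```text
t: 22.52
tool_pos: [0.4363, 0.093, 0.1942]
tool_rot: [-1.571, -0.04, 0.04]
contact_force: [-0.1, 0.0, -2.3]
opening: 0.0326
```

```bash
python3 st.py
```

```text
t 22.6667 P [0.4366 0.0923 0.1942] +- [0.0001 0.0002 0.    ] F [ 0.1388 -0.467  -2.7402] M [-0.0185  0.003   0.0185] [0.0269 0.0226 0.031 ] yaw 2.81882110300144 0.03212994386676552
```

{"api": "play_rows", "payload": {"moves": [{"x": -0.18,"y": 0.6,"z": 0,"turn": 1.3,"jaw": 0},{"x": 0,"y": 0,"z": -1.5,"turn": 0,"jaw": 0},{"x": 0,"y": 0,"z": -1.5,"turn": 0,"jaw": 0},{"x": 0,"y": 0,"z": -1.2,"turn": 0,"jaw": 0},{"x": 0,"y": 0,"z": 0,"turn": 0,"jaw": 0},{"x": 0,"y": 0,"z": 0,"turn": 0,"jaw": 0}]}}

```text
t: 23.17
tool_pos: [0.4341, 0.0987, 0.1515]
tool_rot: [-1.57, -0.056, 0.059]
contact_force: [0.6, 0.3, -2.6]
opening: 0.0328
```

```bash
python3 st.py; python3 - <<'E'
from h import *
S=eyes.get_image("side");save(S,"s7",(350,140,430,240),6)
E
```

```text
t 23.3167 P [0.4351 0.0988 0.153 ] +- [0.0003 0.     0.0004] F [ 0.6291 -0.0991 -2.1281] M [-0.0014 -0.0304  0.0189] [0.0162 0.035  0.033 ] yaw 4.203062745830081 0.03257740621226219
```

View pics/s7.png

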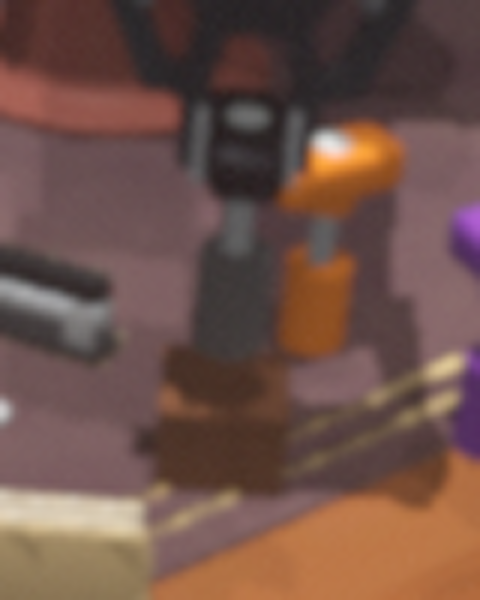

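{"api": "play_rows", "payload": {"moves": [{"x": -0.03,"y": 0,"z": -1,"turn": 0,"jaw": 0},{"x": 0,"y": 0,"z": -1,"turn": 0,"jaw": 0},{"x": 0,"y": 0,"z": -0.8,"turn": 0,"jaw": 0},{"x": 0,"y": 0,"z": 0,"turn": 0,"jaw": 0}]}}

```text
t: 23.7
tool_pos: [0.4325, 0.0988, 0.1213]
tool_rot: [-1.57, -0.054, 0.062]
contact_force: [0.4, -0.3, -3.4]
opening: 0.0323
```

```bash
python3 st.py
```

```text
t 23.85 P [0.4336 0.0988 0.1231] +- [0.0005 0.     0.0007] F [-0.2186 -0.2348 -2.0643] M [ 0.0027  0.0017 -0.0182] [0.0169 0.0536 0.0414] yaw 4.214195127713197 0.03250886278514697
```

{"api": "play_rows", "payload": {"moves": [{"x": 0.05,"y": 0,"z": -1,"turn": 0,"jaw": 0},{"x": 0,"y": 0,"z": -1,"turn": 0,"jaw": 0},{"x": 0,"y": 0,"z": -0.7,"turn": 0,"jaw": 0},{"x": 0,"y": 0,"z": -0.3,"turn": 0,"jaw": 0},{"x": 0,"y": 0,"z": 0,"turn": 0,"jaw": 0}]}}

```text
t: 24.27
tool_pos: [0.434, 0.0988, 0.0929]
tool_rot: [-1.57, -0.056, 0.06]
contact_force: [-0.3, 0.9, -3.3]
opening: 0.0326
```

```bash
python3 st.py
```

```text
t 24.4167 P [0.4348 0.0988 0.0941] +- [0.0003 0.     0.0004] F [ 0.0259 -0.0147 -2.4914] M [-0.0134  0.007   0.0021] [0.0132 0.0248 0.028 ] yaw 4.212784024902305 0.032238324314931927
```

{"api": "play_rows", "payload": {"moves": [{"x": 0,"y": 0,"z": -0.15,"turn": 0,"jaw": 0},{"x": 0,"y": 0,"z": -0.1,"turn": 0,"jaw": 0},{"x": 0,"y": 0,"z": 0,"turn": 0,"jaw": 0}]}}

```text
t: 24.67
tool_pos: [0.4352, 0.0989, 0.0921]
tool_rot: [-1.57, -0.058, 0.057]
contact_force: [0.1, -0.5, -2.5]
opening: 0.0321
```

```bash
python3 st.py
```

```text
t 24.8167 P [0.4351 0.0989 0.0921] +- [0. 0. 0.] F [-0.3222  0.0109 -1.7907] M [ 0.0116 -0.0331  0.0518] [0.0047 0.0259 0.0073] yaw 4.213805807571703 0.03227163762482105
```

Touchdown is at the original height, 0.092. I'll open the jaws slowly and rise straight up.

{"api": "play_rows", "payload": {"moves": [{"x": 0,"y": 0,"z": 0,"turn": 0,"jaw": 3.3},{"x": 0,"y": 0,"z": 0,"turn": 0,"jaw": 3.6},{"x": 0,"y": 0,"z": 0,"turn": 0,"jaw": 4.2},{"x": 0,"y": 0,"z": 0,"turn": 0,"jaw": 5.5},{"x": 0,"y": 0,"z": 0,"turn": 0,"jaw": 8},{"x": 0,"y": 0,"z": 0,"turn": 0,"jaw": 8.5},{"x": 0,"y": 0,"z": 0,"turn": 0,"jaw": 8.5},{"x": 0,"y": 0,"z": 0,"turn": 0,"jaw": 8.5}]}}

```text
t: 25.48
tool_pos: [0.435, 0.0989, 0.0919]
tool_rot: [-1.57, -0.058, 0.058]
contact_force: [-0.1, -0.2, -0.3]
opening: 0.085
```

{"api": "play_rows", "payload": {"moves": [{"x": 0,"y": 0,"z": 0,"turn": 0,"jaw": 8.5},{"x": 0,"y": 0,"z": 1,"turn": 0,"jaw": 8.5},{"x": 0,"y": 0,"z": 2,"turn": 0,"jaw": 8.5},{"x": 0,"y": 0,"z": 3,"turn": 0,"jaw": 8.5},{"x": 0,"y": 0,"z": 3,"turn": 0,"jaw": 8.5},{"x": 0,"y": 0,"z": 3,"turn": 0,"jaw": 8.5},{"x": 0,"y": 0,"z": 1.5,"turn": 0,"jaw": 8.5}]}}

```text
t: 26.07
tool_pos: [0.4365, 0.099, 0.2322]
tool_rot: [-1.57, -0.063, 0.052]
contact_force: [0.6, 0.3, 0.3]
opening: 0.0851
```

{"api": "play_rows", "payload": {"moves": [{"x": -0.8,"y": 2.4,"z": 0.3,"turn": 0,"jaw": 8.5},{"x": -1,"y": 3,"z": 0,"turn": 0,"jaw": 8.5},{"x": -1,"y": 3,"z": 0,"turn": 0,"jaw": 8.5},{"x": -1,"y": 3,"z": 0,"turn": 0,"jaw": 8.5},{"x": -1,"y": 3,"z": 0,"turn": 0,"jaw": 8.5},{"x": -1,"y": 3,"z": 0,"turn": 0,"jaw": 8.5},{"x": -1,"y": 3,"z": 0,"turn": 0,"jaw": 8.5},{"x": -1,"y": 3,"z": 0,"turn": 0,"jaw": 8.5}]}}

```text
t: 26.73
tool_pos: [0.3562, 0.3343, 0.2308]
tool_rot: [-1.569, -0.059, 0.057]
contact_force: [1.0, 0.3, -0.6]
opening: 0.0848
```

{"api": "play_rows", "payload": {"moves": [{"x": -1,"y": 3,"z": 0,"turn": 0,"jaw": 8.5},{"x": -1,"y": 3,"z": 0,"turn": 0,"jaw": 8.5},{"x": -1,"y": 3,"z": 0,"turn": 0,"jaw": 8.5},{"x": -1,"y": 3,"z": 0,"turn": 0,"jaw": 8.5},{"x": -0.5,"y": 1.5,"z": 0,"turn": 0,"jaw": 8.5},{"x": 0,"y": 0,"z": 0,"turn": 0,"jaw": 8.5}]}}

```text
t: 27.23
tool_pos: [0.3108, 0.47, 0.2303]
tool_rot: [-1.569, -0.06, 0.061]
contact_force: [-0.4, -0.8, -0.6]
opening: 0.0848
```

```bash
python3 st.py; python3 - <<'E'
from h import *
T=eyes.get_image("top");S=eyes.get_image("side");save(T,"t9",(150,110,410,310),3);save(S,"s9",(220,130,480,290),3)
A=np.mean([eyes.get_image("top")["img"].astype(float) for _ in range(4)],0).mean(2)[188:216,338:368]
B=np.mean([eyes.get_image("side")["img"].astype(float) for _ in range(4)],0).mean(2)[195:222,268:300]
f=lambda g,lo:cv2.resize(np.clip((g-lo)/(256-lo)*255,0,255).astype(np.uint8),(390,360),interpolation=2)
cv2.imwrite("pics/sc9.png",np.hstack([f(A,215),f(B,60)]))
import pickle
for c,im in(("top",T),("side",S)):
    o=pickle.load(open(c+".pkl","rb"))["acc"];d=np.abs(im["img"].astype(float)-o).max(2)
    cv2.imwrite("pics/d_"+c+".png",np.clip(d*3,0,255).astype(np.uint8))
E
```

```text
t 27.3833 P [0.3119 0.4678 0.2301] +- [0.0003 0.0006 0.0001] F [-0.1809 -0.496  -0.2218] M [-0.027  -0.0088  0.0225] [0.0373 0.0038 0.016 ] yaw 4.266648839362006 0.08510172149299043
```

View pics/t9.png

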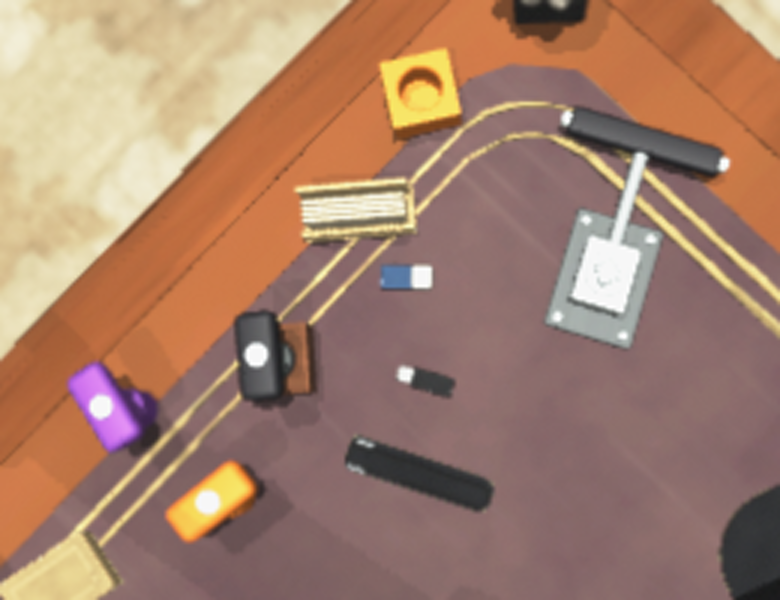

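View pics/s9.png

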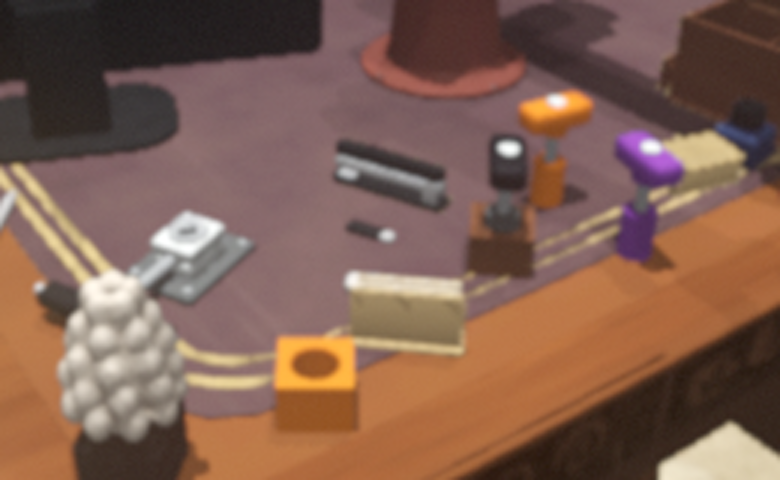

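View pics/sc9.png

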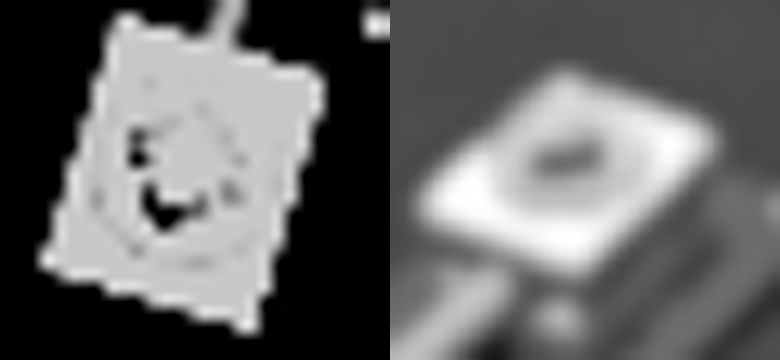

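View pics/d_top.png

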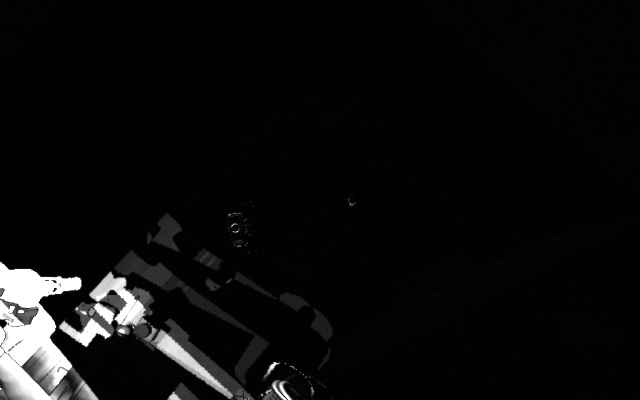

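The final pictures show the black key upright in its stand (top 235,228) and the screw head turned (top 352,200). The difference image shows no change at the eraser, memory stick or pen.

```bash
python3 -c "
from station import finish_job
print(finish_job())"
```

```text
the job is handed in; nothing more can be done
None
```

The clamp screw is tight, the key clicked once, and it is back upright in its stand. I handed the job in at about 28 s of the 67 s allowed.

**What I did:** I took the black key from its dark wooden stand and lowered the socket over the screw head until the nose met the washer. The tool stopped at z = 0.128 m, the height expected for fully down. I turned it clockwise in small steps:
- **Turning in:** the torque ran at 0.05–0.10 N m while the screw turned.
- **Tight:** it then rose to a peak of about 0.48 N m.
- **Click:** it fell to 0.20 N m, less than half the peak, and I stopped there. By my estimate the handle was about 0.15 rad over, short of its 0.22 rad end stop.

I eased the handle back to zero torque without loading the screw the other way, lifted off, and set the key down at its original height.

**Last checks:** The key stands upright where it was, and the screw head is visibly rotated. The top-view difference against the start shows changes only at the key, the screw, and the arm and its shadow. The eraser, memory stick and pen have not moved, and the gripper is open and touching nothing.

**What disagreed or was not measured:**
- A sideways moment of up to about 0.8 N m built up while turning, probably from a grip about 1 mm off the key's axis. It went away on lifting.
- The side camera placed the screw a few millimetres from where the top camera did; the smooth seating supported the top-camera value.
- The angle past the click is inferred from torque and wrist angle, not measured at the handle.

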